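# Scrape the rusk bits off the sink board into the strainer

## Task

Clear all six rye rusk bits off the pine board into the steel strainer tray hung along one of its long edges, using the scraper block and never touching the bits with the fingers. The scraper is lying flat: before any wiping, stand it gently upright on its rubber edge on the board and let go of it; then take it again from straight above and wipe the bits over the edge with the rubber pressed firmly on the board, though without knocking or bearing down hard. At the end leave the scraper standing by itself on its rubber edge on the board, and do not disturb the tumbler, the salt shaker or the grater.

Things in the scene. Friction and masses are not known exactly. Their poses are not given: they have to be found in the camera images.
- board: Pine cutting board, fixed across the sink: 520 x 300 x 22 mm (x, y, z). Origin: centre of its underside, so its top face is 22 mm above the origin; x along its long side (away from the robot), y along its short side. Both long edges (y = +-150 mm) are open, without a lip.
- tray: Steel strainer tray with dark holes in its floor, fixed, hung in the sink along one long edge of the board, left or right: 280 x 140 x 58 mm, walls 4 mm. Origin: centre of its underside, level with the board's middle, axes parallel to the board's. Its rim is at the board's underside and its inner 15 mm lie under the board, so what goes over that edge drops in.
- drainer: Blue plastic cutlery drainer of the same size as the tray, with spoons in it, hung along the board's other long edge. Not for scraps.
- scraper: T-shaped scraper block, 30 mm thick, 180 g, lying flat on the near part of the board. Origin: centre of its underside as it lies, z up. Along its x: wooden grip from -35 to 15 mm, 56 mm wide in y; red wiping bar from 15 to 35 mm, 110 mm wide in y, ending in the black rubber wiping edge. Stood up for wiping, its x points straight down and it is 70 mm tall, grip on top.
- scraper_edge (a point): Centre of the scraper's black rubber wiping edge, a flat 110 x 30 mm face (x = 35, y = 0, z = 15 mm in the scraper's frame).
- scraper_grip (a point): Middle of the scraper's wooden grip (x = -14, y = 0, z = 15 mm in the scraper's frame).
- rusk0: Dark brown dry rye rusk bit, 22 x 18 x 11 mm, 10 g, loose on the middle of the board. Origin: centre of its underside.
- rusk1: Dark brown dry rye rusk bit, 22 x 16 x 11 mm, 10 g, loose on the middle of the board. Origin: centre of its underside.
- rusk2: Dark brown dry rye rusk bit, 18 x 18 x 11 mm, 10 g, loose on the middle of the board. Origin: centre of its underside.
- rusk3: Dark brown dry rye rusk bit, 18 x 16 x 11 mm, 10 g, loose on the middle of the board. Origin: centre of its underside.
- rusk4: Dark brown dry rye rusk bit, 20 x 18 x 11 mm, 10 g, loose on the middle of the board. Origin: centre of its underside.
- rusk5: Dark brown dry rye rusk bit, 20 x 16 x 11 mm, 10 g, loose on the middle of the board. Origin: centre of its underside.
- tumbler: Yellow plastic tumbler, 68 mm across, 90 mm tall, standing on the far end of the board. Origin: centre of its underside. Leave it alone.
- shaker: Glass salt shaker with chrome top, 38 mm across, 72 mm tall, standing on the far end of the board. Origin: centre of its underside. Leave it alone.
- grater: Small steel box grater, 42 x 56 x 85 mm with a black handle to 103 mm, standing on the far end of the board. Origin: centre of its underside. Leave it alone.

How it is judged:
By the outcome, as a careful person would: the job done as asked, in the order asked, and still so for the second after the job is handed in, with the robot touching nothing.
It also fails if it takes over 67 s, if anything falls off the work surface, if the arm or the gripper's body presses on something with over 40 N, if the wrist force passes 120 N, or if a joint passes its speed limit or range.

## Robot

A 7-joint arm with a two-finger parallel gripper is mounted at the origin on the work surface. World frame = base frame: x ahead of the robot, y to its left, z up, the work surface at z = 0. Lengths are in m, angles in rad, forces in N, time in s.
With the tool pointing down it reaches from about 0.4 to 0.85 m from the base axis. Payload 10.4 kg.
Tool frame: the origin (TCP) lies midway between the tips of the shut fingers; the grasp point (between the pads) lies r.grip_point_offset behind it (r.grip_point_offset is the distance from the TCP to the grasp point, in m); z points along the fingers, y is the line along which they close (so a half turn about z gives the same grasp; the last joint's range is limited). The gripper opens to 87 mm and grips with 3 to 60 N. Pads are 19 mm wide; open, the fingers measure 117 mm over their backs; the gripper's body (75 mm by 190 mm) begins 51 mm behind the grasp point.
Start: joints at [-1.144, 0.332, -0.065, 1.46, 0.022, 1.35, -0.088], TCP at [0.272, 0.563, 0.223] pointing down, gripper open.
Joint ranges: [-2.6, 2.6], [-0.5, 2.12], [-1.47, 1.34], [0.16, 2.42], [-1.27, 4.41], [0.06, 2.06], [-2.6, 2.6]. Speed limits (rad/s): [2.22, 2.22, 2.79, 2.79, 3.14, 3.14, 3.14].

## Interface

Orientations are given as a unit quaternion [x, y, z, w].
In Python, from bench import r gives the robot as it stands.
- The arm moves only by the tool play_rows, never from a script. Its arguments are lists of equal length, an entry for each row: "claw": the closure, from 0 (fully open) to 1 (shut); "delta_pos": the shift along the tool's x, y, z scaled (see below), a list of three; "delta_rot": the turn, a rotation vector about the tool's x, y, z scaled (see below), a list of three. A call has 1 to 8 rows; each row shifts and turns the commanded pose from where the row before left it, along the tool's axes as they then stand; what a row does not reach is not made up. The controller multiplies each number of a shift by 200 mm and each number of a turn by pi rad. A row lasts 1/10 s, in which the tool goes at most 50 mm and 8.59 degrees, less where a joint would pass 70% of its speed; a pose out of reach is approached as far as the arm can. A call with a number of a shift or a turn outside -1 to 1 is refused whole. A call with a gripper value outside its range is refused whole. The fingers move at their own pace and stop on an object; "squeeze" is the grip in N (left out, the last holds). Time passes only in rows, so rows that do not move let the fingers close. It gives the time, the measured TCP pose, the force, the opening and the grip force at its end, in the units of the state.
- r.read_state(): the state, without advancing time (a new reading comes with each control period).
- r.camera(name): name is "scene" or "top"; returns a dict with "pixels" (384x512x3 uint8, red, green, blue), "camera_matrix" (3x3 intrinsics, pixels), "cam_to_world" (4x4, takes a point from camera to world coordinates). Camera axes: x right, y up, looking along -z (the intrinsics and any distortion apply to the point x, -y, -z); pixel columns grow to the right and rows downward; lengths in m; the calibration is good to about 2 mm. A picture is of the moment at which its call begins. There is no depth.
- r.close_job(): hands the job in; it is judged then, once.
The state is a dict: "time": time; "joint_positions": joint angles; "joint_vel": joint speeds; "joint_torque": joint torques, N m; "ee_pos": TCP position; "eef_rot": TCP orientation; "ft_force": force on the tool from outside, world axes, zero at the start; "torque": the same for the moment, N m; "width": finger opening in m; "grip_force": force on a finger pad.
Only numpy, scipy, OpenCV 4.12 (cv2) and the standard library are available. Lean on these libraries where they do the work, as an engineer would, in place of code of your own. Each camera call takes 0.05 s, during which the arm holds its last target. There are 200 camera calls.

## Working session

There is one attempt and no reset: what is moved stays moved. The work goes in short steps, Python scripts to look and compute and a tool call to move; the robot and the scene stay as the last step left them, time stands still between calls to the robot, and variables do not carry over. Pictures are saved under pics/ and viewed, at most 11 in all, crops included, and the job is handed in when it is done.

Besides the shell and the picture viewer there is one more tool, called after "Request:" as a command line: name --argument value ..., lists and objects as JSON in quotes. play_rows: Moves the arm, as the interface text tells. Shifts and turns lie within -1 to 1; 1 stands for 200 mm of shift or pi rad of turn. Its arguments: {"type":"object","properties":{"claw":{"type":"array"},"delta_pos":{"type":"array"},"delta_rot":{"type":"array"},"squeeze":{"type":"number"}},"required":["claw","delta_pos","delta_rot"]}

```bash
mkdir -p pics
python3 - <<'E'
from bench import r
import cv2,numpy as np
np.set_printoptions(precision=4,suppress=True)
for n in("scene","top"):
    c=r.camera(n);cv2.imwrite(f"pics/{n}0.png",cv2.resize(c["pixels"][:,:,::-1],None,fx=1.5,fy=1.5,interpolation=cv2.INTER_CUBIC))
    print(n,c["camera_matrix"],c["cam_to_world"],[k for k in c])
s=r.read_state();print(s,r.grip_point_offset)
E
```

```text
scene [[364.7298   0.     254.1707]
 [  0.     364.7298 188.0612]
 [  0.       0.       1.    ]] [[-0.6407 -0.5014  0.5814  0.983 ]
 [ 0.7676 -0.4349  0.4709  0.3456]
 [ 0.0168  0.748   0.6635  0.4695]
 [ 0.      0.      0.      1.    ]] ['pixels', 'camera_matrix', 'cam_to_world']
top [[375.8227   0.     262.4763]
 [  0.     375.8227 193.0027]
 [  0.       0.       1.    ]] [[-0.0222  0.996  -0.0866  0.5368]
 [-0.9995 -0.0241 -0.0208  0.0109]
 [-0.0228  0.0861  0.996   0.6829]
 [ 0.      0.      0.      1.    ]] ['pixels', 'camera_matrix', 'cam_to_world']
{'time': 0.1, 'joint_positions': array([-1.1436,  0.3328, -0.0647,  1.4608,  0.0216,  1.3499, -0.0885]), 'joint_vel': array([-0.0003, -0.0019, -0.0005, -0.0007, -0.0007, -0.0011, -0.0002]), 'joint_torque': array([  0.001 , -62.4547,   0.0241, -39.0712,  -0.0614,   0.0367,
         0.0001]), 'ee_pos': array([0.2716, 0.5625, 0.2219]), 'eef_rot': array([ 0.223 ,  0.9748, -0.0006, -0.0001]), 'ft_force': array([ 0.07  ,  0.1589, -0.875 ]), 'torque': array([ 0.0629,  0.001 , -0.0014]), 'grip_force': 0.0, 'width': 0.08699103804871183} 0.0187
```

View pics/scene0.png

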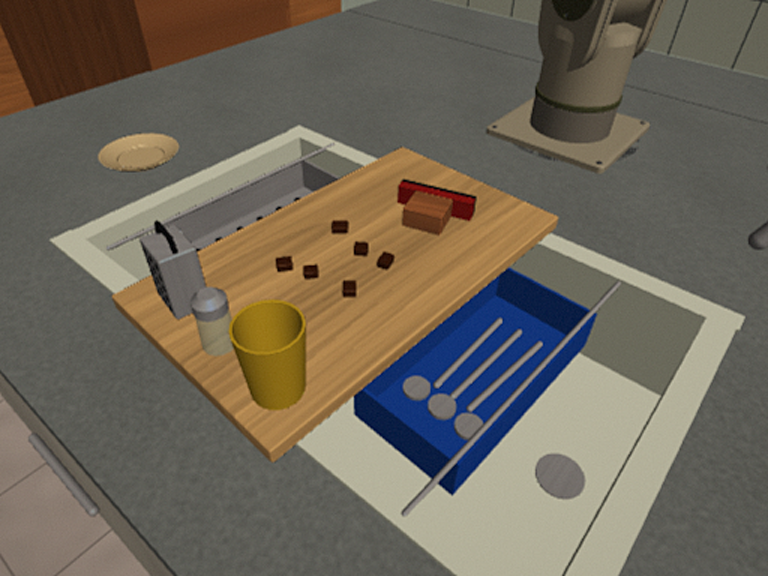

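View pics/top0.png

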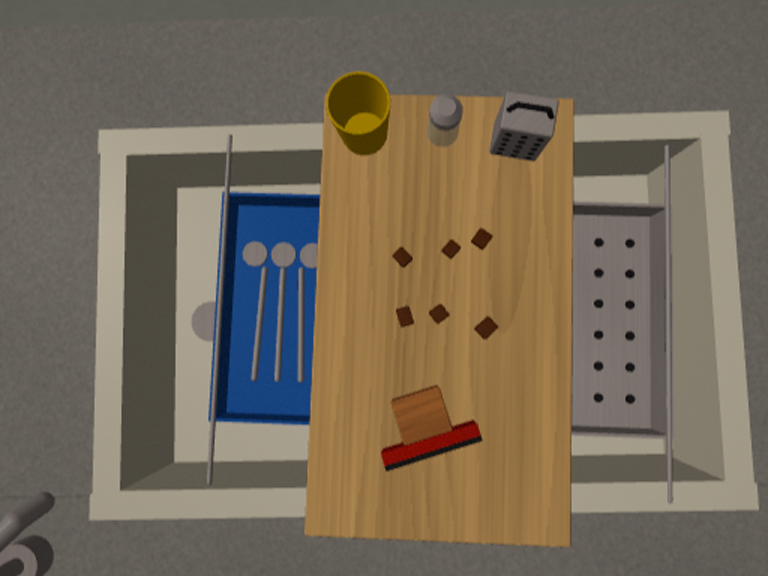

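The tray is on the robot's right (-y): top-view px (615,320), with the drainer on the left. The scraper lies with its rubber edge towards the robot, bar at (432,447) and grip at (422,413). The six bits sit in two rows, at about rows 240–257 and 315–328. Next I triangulate.

```bash
cat > h.py <<'E'
import cv2,numpy as np
from bench import r
np.set_printoptions(precision=4,suppress=True)
def ray(c,uv):
    K,T=c["camera_matrix"],c["cam_to_world"]
    d=np.linalg.inv(K)@[uv[0],uv[1],1]; d=T[:3,:3]@(d*[1,-1,-1]); return T[:3,3],d/np.linalg.norm(d)
def onz(c,uv,z):
    o,d=ray(c,uv); return o+d*(z-o[2])/d[2]
def tri(ca,ua,cb,ub):
    (o,d),(p,e)=ray(ca,ua),ray(cb,ub)
    t=np.linalg.lstsq(np.c_[d,-e],p-o,rcond=None)[0]; a,b=o+t[0]*d,p+t[1]*e
    return (a+b)/2,np.linalg.norm(a-b)
def proj(c,P):
    T=c["cam_to_world"];q=T[:3,:3].T@(np.asarray(P)-T[:3,3]);q=q*[1,-1,-1];q=c["camera_matrix"]@q;return q[:2]/q[2]
def bits(c,zt=None):
    hsv=cv2.cvtColor(c["pixels"],cv2.COLOR_RGB2HSV)
    m=((hsv[...,2]<105)&(hsv[...,1]>120)&(hsv[...,0]<20)).astype(np.uint8)
    n,l,s,ce=cv2.connectedComponentsWithStats(m)
    return [(tuple(ce[i]),s[i,4]) for i in range(1,n) if 20<s[i,4]<400]
E
python3 - <<'E'
from h import *
t,s=r.camera("top"),r.camera("scene")
B=[((305,535),(557,217)),((571,546),(404,149)),((324,95),(272,450)),((574,99),(115,297))]
for a,b in B: print("board",*tri(t,np.array(a)/1.5,s,np.array(b)/1.5))
bt,bs=bits(t),bits(s)
print([(np.round(np.array(u)*1.5),a) for u,a in bt]);print([(np.round(np.array(u)*1.5),a) for u,a in bs])
for u,a in bt:
    C=[(tri(t,u,s,v)) for v,_ in bs]; k=min(C,key=lambda k:k[1]+3*abs(k[0][2]-0.035)*0); print("bit",k)
def crop(c,x0,y0,w,h,k): return cv2.resize(c["pixels"][y0:y0+h,x0:x0+w,::-1],None,fx=k,fy=k,interpolation=cv2.INTER_CUBIC)
a=crop(t,245,245,90,80,6);b=crop(s,255,110,70,50,7)
b=cv2.copyMakeBorder(b,0,0,0,540-490,cv2.BORDER_CONSTANT)
cv2.imwrite("pics/cr.png",np.vstack([a[:,:540],b])[:600+230])
i=np.vstack([a,b]);cv2.imwrite("pics/cr.png",np.hstack([cv2.resize(a,(405,360)),cv2.resize(b[:,:490],(392,280)) if 0 else cv2.copyMakeBorder(cv2.resize(b[:,:490],(392,280)),0,80,0,0,cv2.BORDER_CONSTANT)]))
E
```

```text
board [0.3177 0.1303 0.0234] 0.0032274102413561772
board [ 0.2972 -0.1682  0.0171] 0.0032860703612342963
board [0.8336 0.1031 0.0245] 0.0024816791448502816
board [ 0.818  -0.1963  0.0208] 0.0036980672029710998
[(array([481., 238.]), np.int32(121)), (array([450., 248.]), np.int32(98)), (array([402., 257.]), np.int32(109)), (array([438., 313.]), np.int32(109)), (array([404., 316.]), np.int32(117)), (array([486., 327.]), np.int32(139)), (array([461., 425.]), np.int32(45)), (array([443., 447.]), np.int32(68)), (array([393., 447.]), np.int32(41))]
[(array([405., 194.]), np.int32(92)), (array([339., 226.]), np.int32(96)), (array([361., 248.]), np.int32(88)), (array([385., 260.]), np.int32(104)), (array([283., 263.]), np.int32(98)), (array([310., 271.]), np.int32(87)), (array([348., 288.]), np.int32(104)), (array([191., 379.]), np.int32(395))]
bit (array([ 0.6516, -0.0794,  0.0313]), np.float64(0.0021048128351994844))
bit (array([ 0.6407, -0.0435,  0.0315]), np.float64(0.002459089555939167))
bit (array([0.6324, 0.0132, 0.0315]), np.float64(0.002355685850405868))
bit (array([ 0.5654, -0.027 ,  0.0316]), np.float64(0.0019834259109253625))
bit (array([0.5634, 0.0121, 0.0309]), np.float64(0.0024897973105857574))
bit (array([ 0.5483, -0.081 ,  0.0311]), np.float64(0.002314127257140876))
bit (array([ 0.4416, -0.0497,  0.0454]), np.float64(0.005963465476214467))
bit (array([ 0.428 , -0.0405,  0.0437]), np.float64(0.037021089518412854))
bit (array([ 0.4494, -0.0006,  0.0755]), np.float64(0.0769813652027116))
```

View pics/cr.png

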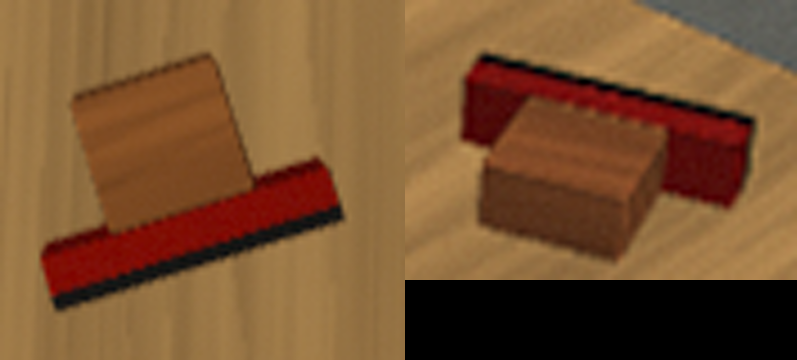

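The crop shows the rubber's top edge corners at (56,309) and (342,216) in the top view. The grip's far corners are at (72,98) and (210,55) there, and I can match all four in the scene view.

Run:
```python
from h import *
t,s=r.camera("top"),r.camera("scene")
A=lambda u:np.array(u)/4.5+245-0.4
S=lambda u:(np.array(u)-[405,0])/5.6+[255,110]-0.4
P=[tri(t,A(a),s,S(b)) for a,b in [((56,309),(755,120)),((342,216),(485,55)),((72,98),(628,200)),((210,55),(484,160))]]
for p in P: print(*p)
Q=[onz(t,A(u),0.052) for u in [(56,309),(342,216),(72,98),(210,55)]]
for q in Q: print(q)
L,R,GL,GR=[q[:2] for q in Q]
print(np.linalg.norm(L-R),np.linalg.norm(GL-GR),np.linalg.norm((L+R)/2-(GL+GR)/2))
ax=(L+R)/2-(GL+GR)/2; print("xaxis yaw",np.degrees(np.arctan2(ax[1],ax[0])),"yaxis->",np.degrees(np.arctan2(*(R-L)[::-1])))
print("ctr",np.mean([L,R,GL,GR],0))
```

```text
[0.3952 0.0365 0.0551] 0.0019300459114035017
[ 0.4262 -0.0677  0.0554] 0.0012062081485737662
[0.47   0.0299 0.0551] 0.00023775811551398666
[ 0.4852 -0.0217  0.0568] 0.0016549342095853862
[0.3939 0.0374 0.052 ]
[ 0.4253 -0.0677  0.052 ]
[0.4697 0.0299 0.052 ]
[ 0.4843 -0.0213  0.052 ]
0.1096777412001594 0.05324959660801358 0.07018480418923287
xaxis yaw -163.90182953275834 yaxis-> -73.38655338406357
ctr [ 0.4433 -0.0054]
```

```bash
cat >> h.py <<'E'
from scipy.spatial.transform import Rotation as R, Slerp
def plan(p1,R1,n,p0=None,R0=None):
    "print n rows from the pose now to p1,R1 (linear + slerp) in move units"
    s=r.read_state(); p0=s["ee_pos"] if p0 is None else p0; R0=R.from_quat(s["eef_rot"]) if R0 is None else R0
    rv=(R0.inv()*R1).as_rotvec(); step=R.from_rotvec(rv/n)
    print("rot/row",np.round(rv/n/np.pi,4),"deg",np.degrees(np.linalg.norm(rv))/n,"mm/row",1000*np.linalg.norm(p1-p0)/n)
    q=R0; out=[]
    for _ in range(n): out.append((q.inv().apply((p1-p0)/n)/0.2).round(3).tolist()); q=q*step
    for i in range(0,n,8): print(out[i:i+8])
def frame(y,z): y,z=np.array(y)/np.linalg.norm(y),np.array(z)/np.linalg.norm(z); return R.from_matrix(np.c_[np.cross(y,z),y,z])
a=np.radians(-163.5); H=np.array([np.cos(a),np.sin(a),0]); YS=np.array([-H[1],H[0],0]); U=np.array([0,0,1.])
C=np.array([.4433,-.0054,.022]); S1=lambda x,y,z:C+x*H+y*YS+z*U
E
python3 - <<'E'
from h import *
R1=frame(YS,H-U); g=S1(-.005,0,.012); pre=g-.14*R1.apply([0,0,1])
print(g,pre); plan(pre,R1,24)
E
```

```text
[ 0.4481 -0.004   0.034 ] [0.543  0.0241 0.133 ]
rot/row [ 0.0124 -0.0048  0.0298] deg 5.878093329086159 mm/row 25.403744742295405
[[-0.1, -0.076, 0.019], [-0.106, -0.066, 0.023], [-0.111, -0.055, 0.027], [-0.116, -0.043, 0.031], [-0.119, -0.031, 0.034], [-0.12, -0.018, 0.036], [-0.121, -0.005, 0.039], [-0.12, 0.007, 0.041]]
[[-0.118, 0.02, 0.042], [-0.115, 0.033, 0.042], [-0.111, 0.045, 0.043], [-0.105, 0.057, 0.042], [-0.099, 0.068, 0.041], [-0.091, 0.079, 0.04], [-0.083, 0.088, 0.038], [-0.074, 0.097, 0.036]]
[[-0.064, 0.105, 0.033], [-0.053, 0.112, 0.029], [-0.042, 0.117, 0.026], [-0.031, 0.121, 0.022], [-0.019, 0.124, 0.017], [-0.007, 0.126, 0.013], [0.005, 0.127, 0.008], [0.017, 0.126, 0.003]]
```

Request:
play_rows --claw '[0, 0, 0, 0, 0, 0, 0, 0]' --delta_pos '[[-0.1, -0.076, 0.019], [-0.106, -0.066, 0.023], [-0.111, -0.055, 0.027], [-0.116, -0.043, 0.031], [-0.119, -0.031, 0.034], [-0.12, -0.018, 0.036], [-0.121, -0.005, 0.039], [-0.12, 0.007, 0.041]]' --delta_rot '[[0.012, -0.005, 0.03], [0.012, -0.005, 0.03], [0.012, -0.005, 0.03], [0.012, -0.005, 0.03], [0.012, -0.005, 0.03], [0.012, -0.005, 0.03], [0.012, -0.005, 0.03], [0.012, -0.005, 0.03]]'

```text
time: 1.1
ee_pos: [0.3625, 0.3825, 0.1925]
eef_rot: [0.563, 0.811, -0.157, 0.027]
ft_force: [0.1, 1.5, -0.1]
width: 0.0874
grip_force: 0.0
```

Request:
play_rows --claw '[0, 0, 0, 0, 0, 0, 0, 0]' --delta_pos '[[-0.118, 0.02, 0.042], [-0.115, 0.033, 0.042], [-0.111, 0.045, 0.043], [-0.105, 0.057, 0.042], [-0.099, 0.068, 0.041], [-0.091, 0.079, 0.04], [-0.083, 0.088, 0.038], [-0.074, 0.097, 0.036]]' --delta_rot '[[0.012, -0.005, 0.03], [0.012, -0.005, 0.03], [0.012, -0.005, 0.03], [0.012, -0.005, 0.03], [0.012, -0.005, 0.03], [0.012, -0.005, 0.03], [0.012, -0.005, 0.03], [0.012, -0.005, 0.03]]'

```text
time: 1.9
ee_pos: [0.4532, 0.2032, 0.164]
eef_rot: [0.808, 0.512, -0.287, 0.049]
ft_force: [0.7, 0.2, -0.2]
width: 0.0868
grip_force: 0.0
```

Run:
```python
from h import *
R1=frame(YS,H-U); g=S1(-.005,0,.012); pre=g-.14*R1.apply([0,0,1])
s=r.read_state();print(s["ee_pos"],s["joint_positions"],s["time"],R.from_quat(s["eef_rot"]).as_matrix()); plan(pre,R1,8)
```

```text
[0.4532 0.2032 0.164 ] [-0.8324  0.5622  0.3651  1.4364 -0.0414  1.75   -0.898 ] 1.9 [[ 0.3094  0.8562 -0.4138]
 [ 0.7995 -0.4698 -0.3743]
 [-0.5149 -0.215  -0.8299]]
rot/row [ 0.0128 -0.0053  0.0293] deg 5.842684841398363 mm/row 25.33460115873677
[[-0.062, 0.105, 0.035], [-0.052, 0.111, 0.031], [-0.041, 0.117, 0.027], [-0.029, 0.121, 0.023], [-0.018, 0.124, 0.019], [-0.006, 0.126, 0.014], [0.006, 0.126, 0.009], [0.018, 0.125, 0.004]]
```

Request:
play_rows --claw '[0, 0, 0, 0, 0, 0, 0, 0]' --delta_pos '[[-0.062, 0.105, 0.035], [-0.052, 0.111, 0.031], [-0.041, 0.117, 0.027], [-0.029, 0.121, 0.023], [-0.018, 0.124, 0.019], [-0.006, 0.126, 0.014], [0.006, 0.126, 0.009], [0.018, 0.125, 0.004]]' --delta_rot '[[0.0128, -0.0053, 0.0293], [0.0128, -0.0053, 0.0293], [0.0128, -0.0053, 0.0293], [0.0128, -0.0053, 0.0293], [0.0128, -0.0053, 0.0293], [0.0128, -0.0053, 0.0293], [0.0128, -0.0053, 0.0293], [0.0128, -0.0053, 0.0293]]'

```text
time: 2.7
ee_pos: [0.5436, 0.0245, 0.1326]
eef_rot: [0.914, 0.133, -0.379, 0.055]
ft_force: [0.3, 0.1, -0.3]
width: 0.0871
grip_force: 0.0
```

Request:
play_rows --claw '[0, 0]' --delta_pos '[[0, 0, 0], [0, 0, 0]]' --delta_rot '[[0, 0, 0], [0, 0, 0]]'

```text
time: 2.9
ee_pos: [0.5432, 0.0243, 0.1325]
eef_rot: [0.914, 0.134, -0.379, 0.055]
ft_force: [-0.2, 1.8, 0.2]
width: 0.0873
grip_force: 0.0
```

Run:
```python
from h import *
R1=frame(YS,H-U); g=S1(-.005,0,.012); pre=g-.14*R1.apply([0,0,1])
s=r.read_state();print(s["ee_pos"]-pre,s["joint_positions"],s["time"]); plan(g,R1,8)
```

```text
[ 0.0002  0.0001 -0.0005] [-0.4918  0.8981  0.5764  1.1452 -0.2016  1.9645 -1.2078] 2.9
rot/row [0.0001 0.     0.0001] deg 0.026272559887548126 mm/row 17.475332867089787
[[-0.0, -0.0, 0.087], [-0.0, -0.0, 0.087], [-0.0, -0.0, 0.087], [-0.0, -0.0, 0.087], [-0.0, -0.0, 0.087], [-0.0, 0.0, 0.087], [-0.0, 0.0, 0.087], [-0.0, 0.0, 0.087]]
```

Pose accurate. Descend along the tool axis, slower at the end.

Request:
play_rows --claw '[0, 0, 0, 0, 0, 0, 0, 0]' --delta_pos '[[0, 0, 0.12], [0, 0, 0.12], [0, 0, 0.12], [0, 0, 0.1], [0, 0, 0.1], [0, 0, 0.06], [0, 0, 0.05], [0, 0, 0.03]]' --delta_rot '[[0, 0, 0], [0, 0, 0], [0, 0, 0], [0, 0, 0], [0, 0, 0], [0, 0, 0], [0, 0, 0], [0, 0, 0]]'

```text
time: 3.7
ee_pos: [0.4488, -0.0026, 0.0343]
eef_rot: [0.914, 0.136, -0.378, 0.055]
ft_force: [20.1, 9.9, 31.5]
width: 0.0871
grip_force: 16.2
```

Run:
```python
from h import *
R1=frame(YS,H-U); g=S1(-.005,0,.012)
s=r.read_state();print(s["ee_pos"]-g,s["joint_positions"],s["ft_force"])
t=r.camera("top");c=r.camera("scene")
cv2.imwrite("pics/g1.png",np.hstack([cv2.resize(t["pixels"][190:370,180:380,::-1],(400,360)),cv2.resize(c["pixels"][60:240,180:380,::-1],(400,360))]))
```

```text
[0.0007 0.0014 0.0003] [-0.5552  0.827   0.5637  1.5201 -0.1894  1.668  -1.2013] [20.0748  9.9088 31.4898]
```

View pics/g1.png

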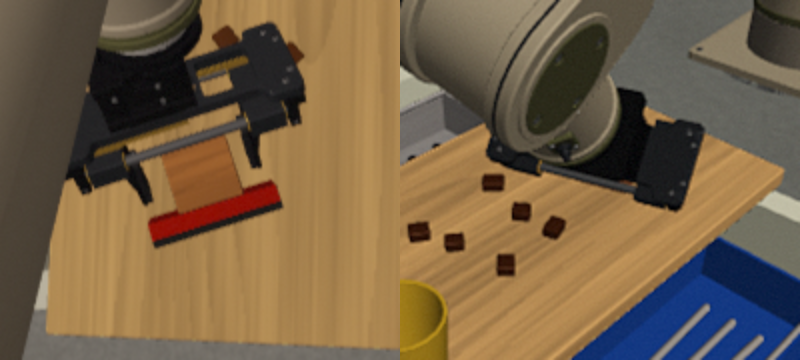

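The picture shows the fingers straddling the grip short of the bar at about (255,160), but 38 N says the tips touch the board. I back off along the tool axis.

Request:
play_rows --claw '[0, 0, 0]' --delta_pos '[[0, 0, -0.03], [0, 0, -0.02], [0, 0, 0]]' --delta_rot '[[0, 0, 0], [0, 0, 0], [0, 0, 0]]'

```text
time: 4.1
ee_pos: [0.456, -0.0011, 0.0414]
eef_rot: [0.914, 0.135, -0.378, 0.055]
ft_force: [0.7, 0.4, -0.1]
width: 0.087
grip_force: 0.0
```

Run:
```python
from h import *
R1=frame(YS,H-U); g=S1(-.005,0,.012)
s=r.read_state();d=s["ee_pos"]-g;print(d,d@YS,s["ee_pos"],s["ft_force"],s["torque"],s["grip_force"],R.from_quat(s["eef_rot"]).as_matrix(),R1.as_matrix())
```

```text
[0.0079 0.0028 0.0074] -0.0004865371148290189 [ 0.456  -0.0011  0.0414] [ 0.7228  0.3886 -0.1474] [ 0.1574 -0.6482 -0.0081] 0.0 [[ 0.6779  0.2887 -0.6761]
 [ 0.2054 -0.9574 -0.2028]
 [-0.7059 -0.0014 -0.7083]] [[ 0.678   0.284  -0.678 ]
 [ 0.2008 -0.9588 -0.2008]
 [-0.7071  0.     -0.7071]]
```

Request:
play_rows --claw '[0, 0.5, 1, 1, 1, 1, 1, 1]' --delta_pos '[[0, 0, 0.01], [0, 0, 0], [0, 0, 0], [0, 0, 0], [0, 0, 0], [0, 0, 0], [0, 0, 0], [0, 0, 0]]' --delta_rot '[[0, 0, 0], [0, 0, 0], [0, 0, 0], [0, 0, 0], [0, 0, 0], [0, 0, 0], [0, 0, 0], [0, 0, 0]]' --squeeze 30

```text
time: 4.9
ee_pos: [0.4538, -0.0018, 0.0397]
eef_rot: [0.914, 0.135, -0.378, 0.055]
ft_force: [0.4, -0.9, -0.7]
width: 0.0557
grip_force: 29.9
```

Request:
play_rows --claw '[1, 1, 1, 1, 1, 1]' --delta_pos '[[-0.02, 0, -0.02], [-0.05, 0, -0.05], [-0.05, 0, -0.05], [-0.05, 0, -0.05], [-0.05, 0, -0.05], [0, 0, 0]]' --delta_rot '[[0, 0, 0], [0, 0, 0], [0, 0, 0], [0, 0, 0], [0, 0, 0], [0, 0, 0]]'

```text
time: 5.5
ee_pos: [0.4548, -0.0019, 0.104]
eef_rot: [0.915, 0.135, -0.377, 0.055]
ft_force: [-0.6, 0.5, -1.9]
width: 0.0557
grip_force: 29.9
```

Request:
play_rows --claw '[1, 1, 1, 1, 1, 1, 1, 1]' --delta_pos '[[0, 0, 0], [0, 0, 0], [0, 0, 0], [0, 0, 0], [0, 0, 0], [0, 0, 0], [0, 0, 0], [0, 0, 0]]' --delta_rot '[[0, 0.035, 0], [0, 0.035, 0], [0, 0.035, 0], [0, 0.035, 0], [0, 0.035, 0], [0, 0.035, 0], [0, 0.035, 0], [0, 0.035, 0]]'

```text
time: 6.3
ee_pos: [0.4536, -0.0017, 0.1019]
eef_rot: [0.988, 0.145, 0.049, -0.008]
ft_force: [-0.3, -1.4, -1.1]
width: 0.056
grip_force: 29.9
```

Run:
```python
from h import *
R1=frame(YS,-H-U)
s=r.read_state();print(s["ee_pos"],s["joint_positions"],s["width"]);plan(np.array([.460,-.001,.094]),R1,8)
```

```text
[ 0.4536 -0.0017  0.1019] [-0.7531 -0.0415  0.6737  2.1477  0.0035  0.9301 -1.359 ] 0.05595665582540085
rot/row [-0.0002  0.0273  0.0001] deg 4.916920847296027 mm/row 1.2773896863530705
[[0.003, 0.001, 0.005], [0.003, 0.001, 0.006], [0.003, 0.001, 0.006], [0.002, 0.001, 0.006], [0.001, 0.001, 0.006], [0.001, 0.001, 0.006], [0.0, 0.001, 0.006], [-0.0, 0.001, 0.006]]
```

Run:
```python
from h import *
plan(np.array([.485,-.001,.10]),frame(YS,-H-U),8)
```

```text
rot/row [-0.0002  0.0273  0.0001] deg 4.916920847296027 mm/row 3.9372314045911856
[[0.019, 0.005, 0.003], [0.018, 0.005, 0.005], [0.018, 0.005, 0.006], [0.017, 0.005, 0.008], [0.017, 0.005, 0.009], [0.016, 0.005, 0.011], [0.015, 0.005, 0.012], [0.014, 0.005, 0.013]]
```

Request:
play_rows --claw '[1, 1, 1, 1, 1, 1, 1, 1]' --delta_pos '[[0.019, 0.005, 0.003], [0.018, 0.005, 0.005], [0.018, 0.005, 0.006], [0.017, 0.005, 0.008], [0.017, 0.005, 0.009], [0.016, 0.005, 0.011], [0.015, 0.005, 0.012], [0.014, 0.005, 0.013]]' --delta_rot '[[0, 0.0273, 0], [0, 0.0273, 0], [0, 0.0273, 0], [0, 0.0273, 0], [0, 0.0273, 0], [0, 0.0273, 0], [0, 0.0273, 0], [0, 0.0273, 0]]'

```text
time: 7.1
ee_pos: [0.4709, 0.0031, 0.1126]
eef_rot: [0.954, 0.148, 0.258, -0.044]
ft_force: [0.5, -0.0, -1.4]
width: 0.0553
grip_force: 29.9
```

Run:
```python
from h import *
R1=frame(YS,-H-U)
s=r.read_state();print(s["ee_pos"],s["joint_positions"],s["width"],s["ft_force"]);plan(np.array([.485,-.001,.094]),R1,4)
c=r.camera("scene");cv2.imwrite("pics/g2.png",cv2.resize(c["pixels"][50:230,180:380,::-1],(800,600)[:2] and (660,594),interpolation=cv2.INTER_CUBIC))
# expected corners for upright scraper
p=s["ee_pos"];dz=.0177;xx=-.011
P=lambda x,y,z:proj(c,p-(x-xx)*U+y*YS+(z-dz)*H)
for q in [(35,55,0),(35,-55,0),(35,55,30),(35,-55,30),(-35,28,0),(-35,-28,0),(15,55,0),(15,-55,0)]:
    u=P(*np.array(q)/1000);print(q,((u-[180,50])*3.3).round())
```

```text
[0.4709 0.0031 0.1126] [-0.0769 -0.2313  0.0947  2.4047 -0.3265  0.4859 -0.9893] 0.05530502218155945 [ 0.4876 -0.0301 -1.3881]
rot/row [-0.0016  0.0203  0.001 ] deg 3.671249712483907 mm/row 5.933614233831652
[[0.001, 0.011, 0.028], [-0.0, 0.01, 0.028], [-0.002, 0.01, 0.028], [-0.004, 0.01, 0.028]]
(35, 55, 0) [247. 276.]
(35, -55, 0) [421. 320.]
(35, 55, 30) [266. 252.]
(35, -55, 30) [435. 294.]
(-35, 28, 0) [293. 182.]
(-35, -28, 0) [388. 203.]
(15, 55, 0) [247. 248.]
(15, -55, 0) [425. 291.]
```

View pics/g2.png

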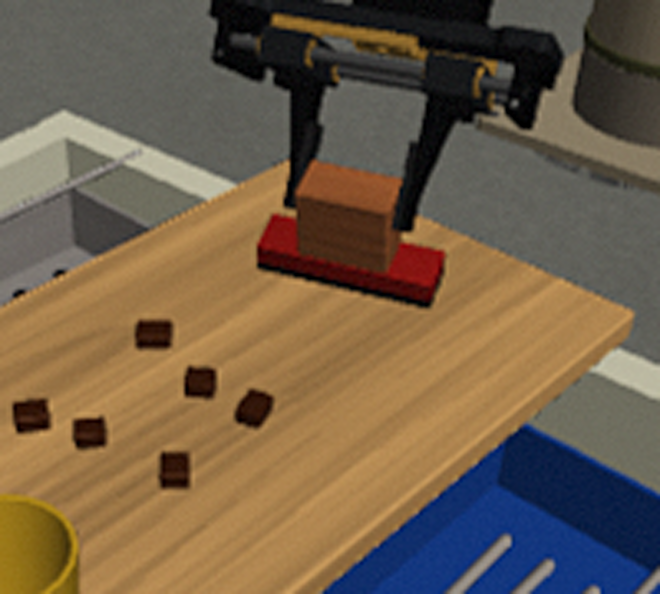

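Seen: the scraper is held at (350,240), about 15° short of upright, because the elbow joint is at its limit. I move outwards and continue the turn.

Run:
```python
from h import *
plan(np.array([.507,.025,.092]),frame(YS,-H-U),8)
```

```text
rot/row [-0.0007  0.0101  0.0004] deg 1.8272365872572751 mm/row 6.011193031732827
[[0.016, -0.007, 0.024], [0.015, -0.007, 0.025], [0.014, -0.007, 0.025], [0.013, -0.007, 0.026], [0.013, -0.008, 0.026], [0.012, -0.008, 0.027], [0.011, -0.008, 0.027], [0.01, -0.008, 0.027]]
```

Request:
play_rows --claw '[1, 1, 1, 1, 1, 1, 1, 1]' --delta_pos '[[0.026, -0.01, 0.034], [0.025, -0.01, 0.035], [0.024, -0.01, 0.035], [0.013, -0.007, 0.026], [0.01, -0.008, 0.026], [0.006, -0.005, 0.015], [0, 0, 0.015], [0, 0, 0.015]]' --delta_rot '[[0, 0, 0], [0, 0, 0], [-0.001, 0.01, 0], [-0.001, 0.014, 0.001], [-0.001, 0.014, 0.001], [-0.001, 0.014, 0.001], [-0.001, 0.014, 0.001], [-0.001, 0.014, 0]]'

```text
time: 7.95
ee_pos: [0.4963, 0.023, 0.1063]
eef_rot: [0.937, 0.147, 0.311, -0.052]
ft_force: [-1.2, 0.7, -1.7]
width: 0.0555
grip_force: 29.9
```

Run:
```python
from h import *
s=r.read_state();print(s["ee_pos"],s["joint_positions"],s["ft_force"]);plan(np.array([.507,.025,.08]),frame(YS,-H-U),4)
```

```text
[0.4963 0.023  0.1063] [ 0.6635 -0.1746 -0.6195  2.4134 -0.9069  0.3886 -0.4688] [-1.2489  0.7426 -1.7251]
rot/row [-0.0017  0.0114  0.0012] deg 2.090538767680248 mm/row 7.11242743517247
[[-0.009, 0.002, 0.034], [-0.01, 0.002, 0.034], [-0.011, 0.002, 0.034], [-0.012, 0.002, 0.033]]
```

Request:
play_rows --claw '[1, 1, 1, 1, 1, 1]' --delta_pos '[[-0.009, 0.002, 0.04], [-0.01, 0.002, 0.04], [-0.011, 0.002, 0.034], [-0.012, 0.002, 0.033], [0, 0, 0], [0, 0, 0]]' --delta_rot '[[0, 0, 0], [-0.001, 0.009, 0.001], [-0.001, 0.012, 0.001], [-0.002, 0.012, 0.001], [-0.002, 0.012, 0.001], [0, 0, 0]]'

```text
time: 8.55
ee_pos: [0.5182, 0.0197, 0.0962]
eef_rot: [0.927, 0.139, 0.344, -0.054]
ft_force: [-0.3, 0.5, -1.6]
width: 0.0557
grip_force: 29.9
```

Run:
```python
from h import *
s=r.read_state();print(s["ee_pos"],s["joint_positions"],s["ft_force"]);plan(np.array([.507,.025,.076]),frame(YS,-H-U),4)
```

```text
[0.5182 0.0197 0.0962] [ 0.9862 -0.1063 -0.918   2.415  -1.2636  0.3239 -0.0941] [-0.3378  0.4799 -1.6396]
rot/row [-0.001   0.0059  0.0005] deg 1.0847704092926644 mm/row 5.908405394581138
[[-0.025, -0.01, 0.012], [-0.025, -0.01, 0.011], [-0.026, -0.01, 0.011], [-0.026, -0.01, 0.01]]
```

Run:
```python
from h import *
plan(np.array([.516,.035,.085]),frame([0,-1,0],[1,0,-1]),6)
```

```text
rot/row [-0.011   0.004   0.0115] deg 2.957739377328108 mm/row 3.171995785927234
[[-0.005, -0.013, 0.008], [-0.005, -0.013, 0.008], [-0.006, -0.013, 0.007], [-0.006, -0.013, 0.007], [-0.007, -0.013, 0.006], [-0.007, -0.013, 0.006]]
```

Request:
play_rows --claw '[1, 1, 1, 1, 1, 1, 1]' --delta_pos '[[-0.005, -0.013, 0.008], [-0.005, -0.013, 0.008], [-0.006, -0.013, 0.007], [-0.006, -0.013, 0.007], [-0.007, -0.013, 0.006], [-0.007, -0.013, 0.006], [0, 0, 0]]' --delta_rot '[[-0.011, 0.004, 0.0115], [-0.011, 0.004, 0.0115], [-0.011, 0.004, 0.0115], [-0.011, 0.004, 0.0115], [-0.011, 0.004, 0.0115], [-0.011, 0.004, 0.0115], [0, 0, 0]]'

```text
time: 9.25
ee_pos: [0.5387, 0.0408, 0.0994]
eef_rot: [0.93, 0.005, 0.368, 0.001]
ft_force: [0.7, 0.1, -1.9]
width: 0.0558
grip_force: 29.9
```

Run:
```python
from h import *
s=r.read_state();print(s["ee_pos"],s["joint_positions"],s["ft_force"]);plan(np.array([.516,.035,.076]),frame([0,-1,0],[1,0,-1]),4)
```

```text
[0.5387 0.0408 0.0994] [ 1.2434 -0.2264 -1.4     2.415  -1.2641  0.0658 -0.5595] [ 0.6585  0.1383 -1.8672]
rot/row [-0.0002  0.0025  0.0008] deg 0.472788349786163 mm/row 8.276789851082427
[[-0.041, 0.007, 0.002], [-0.041, 0.007, 0.002], [-0.041, 0.007, 0.001], [-0.041, 0.007, 0.001]]
```

```bash
cat > k.py <<'E'
from h import *
from scipy.optimize import least_squares
LO=np.array([-2.6,-.5,-1.47,.16,-1.27,.06,-2.6]);HI=np.array([2.6,2.12,1.34,2.42,4.41,2.06,2.6])
D=[([-1.1436,.3328,-.0647,1.4608,.0216,1.3499,-.0885],[.2716,.5625,.2219],[.223,.9748,-.0006,-.0001]),
([-.8324,.5622,.3651,1.4364,-.0414,1.75,-.898],[.4532,.2032,.164],[.808,.512,-.287,.049]),
([-.4918,.8981,.5764,1.1452,-.2016,1.9645,-1.2078],[.5432,.0243,.1325],[.914,.134,-.379,.055]),
([-.7531,-.0415,.6737,2.1477,.0035,.9301,-1.359],[.4536,-.0017,.1019],[.988,.145,.049,-.008]),
([-.0769,-.2313,.0947,2.4047,-.3265,.4859,-.9893],[.4709,.0031,.1126],[.954,.148,.258,-.044]),
([.6635,-.1746,-.6195,2.4134,-.9069,.3886,-.4688],[.4963,.023,.1063],[.937,.147,.311,-.052]),
([.9862,-.1063,-.918,2.415,-1.2636,.3239,-.0941],[.5182,.0197,.0962],[.927,.139,.344,-.054]),
([1.2434,-.2264,-1.4,2.415,-1.2641,.0658,-.5595],[.5387,.0408,.0994],[.93,.005,.368,.001])]
def fk(q,p):
    s=p[0:7]; o=p[7:14]; L=p[14:].reshape(5,3); T=np.zeros(3); A=R.identity()
    ax="zyzyzyz"; seg={0:0,1:1,3:2,5:3,6:4}
    for i in range(7):
        A=A*R.from_euler(ax[i],s[i]*(q[i]+o[i]))
        if i in seg: T=T+A.apply(L[seg[i]])
    return T,A
E
python3 - <<'E'
from k import *
import itertools
best=None
for sg in itertools.product([1,-1],repeat=4):
    s=np.array([sg[0],1,sg[1],1,sg[2],1,sg[3]])
    for o1,o7 in itertools.product([0],[0,np.pi/2,np.pi,-np.pi/2]):
        def res(v,full=False):
            p=np.r_[s,v[0],np.zeros(5),v[1],0,0,v[2],v[3],0,v[4],v[5],0,v[6],0,0,0,0,0,v[7]]
            # L0=(0,0,h) L1=(x,0,L) L2=(x,0,L) L3=0 L4=(0,0,tool)
            if full: return p
            e=[]
            for q,t,o in D:
                T,A=fk(q,p); e+=[*(10*(T-t)),*((A.inv()*R.from_quat(o)).as_rotvec())]
            return np.array(e)
        f=least_squares(res,[o1,o7,.34,0,.4,0,.4,.25])
        if best is None or f.cost<best[0]: best=(f.cost,sg,f.x,np.abs(f.fun).max(),res(f.x,True))
print(best); np.save("p.npy",best[4])
E
```

```text
(np.float64(0.05340853853412443), (-1, -1, -1, -1), array([ 0.0705,  4.7708,  0.2651, -0.0049,  0.4346,  0.0086,  0.5011,
        0.327 ]), np.float64(0.1591482734513272), array([-1.    ,  1.    , -1.    ,  1.    , -1.    ,  1.    , -1.    ,
        0.0705,  0.    ,  0.    ,  0.    ,  0.    ,  0.    ,  4.7708,
        0.    ,  0.    ,  0.2651, -0.0049,  0.    ,  0.4346,  0.0086,
        0.    ,  0.5011,  0.    ,  0.    ,  0.    ,  0.    ,  0.    ,
        0.327 ]))
```

Run:
```python
from k import *
p0=np.load("p.npy");s=p0[:7]
def res(v):
    e=[]
    for q,t,o in D:
        T,A=fk(q,np.r_[s,v]); e+=[*(10*(T-t)),*((A.inv()*R.from_quat(o)).as_rotvec())]
    return np.r_[e,.002*(v-p0[7:])]
f=least_squares(res,p0[7:]);print(f.cost,np.abs(f.fun[:48]).max());print(f.x[:7]);print(f.x[7:].reshape(5,3));np.save("pf.npy",np.r_[s,f.x])
```

```text
2.6044074920759023e-06 0.0009561531623760542
[ 0.0008  0.0003 -0.0004  0.0002  0.0002 -0.0007  4.7122]
[[ 0.0003 -0.011   0.258 ]
 [-0.0004 -0.011   0.4486]
 [-0.0003 -0.0232  0.4899]
 [ 0.0001 -0.0001  0.0124]
 [-0.0001  0.0001  0.3394]]
```

```bash
cat >> k.py <<'E'
try: PF=np.load("pf.npy")
except Exception: PF=None
def follow(q,p1,R1,n=40):
    "local min-norm IK along straight path"
    T0,A0=fk(q,PF); rv=(A0.inv()*R1).as_rotvec(); q=np.array(q,float)
    for i in range(1,n+1):
        t=T0+(p1-T0)*i/n; A=A0*R.from_rotvec(rv*i/n)
        for _ in range(3):
            T,B=fk(q,PF); e=np.r_[t-T,(A*B.inv()).as_rotvec()*.3]
            J=np.zeros((6,7))
            for j in range(7):
                d=q.copy(); d[j]+=1e-5; T2,B2=fk(d,PF); J[:,j]=np.r_[T2-T,(B2*B.inv()).as_rotvec()*.3]/1e-5
            q=np.clip(q+J.T@np.linalg.solve(J@J.T+1e-5*np.eye(6),e),LO,HI)
    T,B=fk(q,PF); return q,np.linalg.norm(t-T),np.degrees(np.linalg.norm((A*B.inv()).as_rotvec()))
def tool(phi,tilt):
    "tool heading phi (deg), tilt from vertical (deg); tool y = heading-90 so scraper y=tool y"
    a=np.radians(phi);h=np.array([np.cos(a),np.sin(a),0]);t=np.radians(tilt)
    return frame([h[1],-h[0],0],np.sin(t)*h-np.cos(t)*U)
E
python3 - <<'E'
from k import *
q0=r.read_state()["joint_positions"]
print(fk(q0,PF)[0],tool(0,45).as_matrix())
# (1) upright to vertical tool, out at .52,0.03,.16
qa=follow(q0,np.array([.52,.03,.16]),tool(0,0));print(qa)
for phi in (90,60,30,-30,-60,-90):
    qb=follow(qa[0],np.array([.54,.04,.15]),tool(phi,0))
    for pos in ([.54,.07,.09],[.50,.05,.09]):
        qc=follow(qb[0],np.array(pos),tool(phi,45))
        print(phi,pos,qc[0],round(qc[1],4),round(qc[2],2),"margin",np.minimum(qc[0]-LO,HI-qc[0]).min().round(2))
E
```

```text
[0.5387 0.0408 0.0994] [[ 0.7071  0.      0.7071]
 [ 0.     -1.      0.    ]
 [ 0.7071  0.     -0.7071]]
(array([ 1.9892, -0.5   , -1.47  ,  1.8128, -0.6245,  1.2993, -1.1413]), np.float64(0.13742140856806098), np.float64(15.564731034856338))
90 [0.54, 0.07, 0.09] [ 2.5981 -0.5    -1.47    2.0023 -1.19    1.6322  1.0269] 0.3024 35.14 margin 0.0
90 [0.5, 0.05, 0.09] [ 2.6    -0.5    -1.47    2.0387 -1.1382  1.6409  1.0787] 0.2639 32.19 margin 0.0
60 [0.54, 0.07, 0.09] [ 2.3639 -0.3795 -1.47    2.223  -1.27    1.1968  0.6741] 0.2464 25.6 margin 0.0
60 [0.5, 0.05, 0.09] [ 2.3834 -0.388  -1.47    2.2584 -1.27    1.2492  0.7425] 0.2043 22.65 margin 0.0
30 [0.54, 0.07, 0.09] [ 1.479   0.273  -1.4667  2.362  -1.0718  0.1846  0.0731] 0.0 0.0 margin 0.0
30 [0.5, 0.05, 0.09] [ 1.275  -0.05   -1.1102  2.42   -1.27    0.502   0.3945] 0.019 12.18 margin 0.0
-30 [0.54, 0.07, 0.09] [ 1.3817 -0.5    -1.47    2.3024 -0.0346  0.2922 -2.6   ] 0.1296 17.57 margin 0.0
-30 [0.5, 0.05, 0.09] [ 1.2461 -0.5    -1.47    2.3684 -0.0237  0.3    -2.6   ] 0.057 12.28 margin 0.0
-60 [0.54, 0.07, 0.09] [ 1.5731 -0.5    -1.47    2.1064 -0.3077  0.663  -2.6   ] 0.1571 25.08 margin 0.0
-60 [0.5, 0.05, 0.09] [ 1.4756 -0.5    -1.47    2.1638 -0.2917  0.6687 -2.6   ] 0.0959 23.62 margin 0.0
-90 [0.54, 0.07, 0.09] [ 1.7356 -0.5    -1.47    1.927  -0.4307  0.9776 -2.6   ] 0.18 36.19 margin 0.0
-90 [0.5, 0.05, 0.09] [ 1.6624 -0.5    -1.47    1.9833 -0.4172  0.9789 -2.6   ] 0.1268 36.64 margin 0.0
```

Run:
```python
from k import *
rng=np.random.default_rng(0)
def ik(p,A,n=25):
    best=None
    for _ in range(n):
        q0=rng.uniform(LO+.1,HI-.1)
        def f(q):
            T,B=fk(q,PF); return np.r_[20*(T-p),5*(A*B.inv()).as_rotvec(),.02*((q-(LO+HI)/2)/(HI-LO))**3*8,.05*q[2]]
        s=least_squares(f,q0,bounds=(LO,HI),max_nfev=60)
        T,B=fk(s.x,PF)
        if np.linalg.norm(T-p)<.004 and np.linalg.norm((A*B.inv()).as_rotvec())<.02:
            if best is None or s.cost<best[0]: best=(s.cost,s.x,np.minimum(s.x-LO,HI-s.x).min())
    return best
for phi,pos,tl in [(0,[.5,.03,.07],45),(90,[.52,.06,.07],45),(-90,[.52,.06,.07],45),(90,[.46,0,.07],45),(-90,[.46,0,.07],45),(45,[.47,0,.07],45),(-45,[.47,0,.07],45),(16.5,[.47,0,.09],30)]:
    print(phi,pos,tl,ik(np.array(pos),tool(phi,tl)))
# does local model reproduce controller?
print(follow(D[3][0],np.array(D[4][1]),R.from_quat(D[4][2])))
q=r.read_state()["joint_positions"]
print(follow(q,np.array(D[3][1]),R.from_quat(D[3][2])))
```

```text
0 [0.5, 0.03, 0.07] 45 None
90 [0.52, 0.06, 0.07] 45 (np.float64(7.419342070981829e-05), array([ 0.2897,  0.4617, -0.0281,  1.8784, -0.8087,  1.1979,  0.7275]), np.float64(0.46128615867599))
-90 [0.52, 0.06, 0.07] 45 (np.float64(8.378903972495584e-05), array([-0.5912,  0.5492, -0.025 ,  1.7384,  0.6373,  1.4174,  2.2388]), np.float64(0.36121583021055503))
90 [0.46, 0, 0.07] 45 (np.float64(6.796330220907653e-05), array([ 0.4277,  0.4107, -0.0218,  1.9574, -0.7438,  1.2519,  0.8262]), np.float64(0.4625595184062288))
-90 [0.46, 0, 0.07] 45 (np.float64(8.473676863593105e-05), array([-0.5646,  0.4109, -0.0209,  1.9573,  0.6593,  1.3388,  2.209 ]), np.float64(0.3910455450905994))
45 [0.47, 0, 0.07] 45 (np.float64(0.00036418648592364183), array([ 0.4377,  0.0867, -0.032 ,  2.3919, -1.2334,  0.7678,  0.6057]), np.float64(0.028069823919846026))
-45 [0.47, 0, 0.07] 45 (np.float64(0.0003176264762258047), array([-0.6486,  0.0867, -0.0238,  2.3922,  1.086 ,  0.9208,  2.4468]), np.float64(0.027784377864702225))
16.5 [0.47, 0, 0.09] 30 (np.float64(0.0002831340314528201), array([ 0.108 , -0.1774, -0.0871,  2.42  , -0.4137,  0.4271, -0.9268]), np.float64(4.440892098500626e-16))
(array([-0.6849, -0.3564,  0.6405,  2.42  ,  0.1233,  0.495 , -1.376 ]), np.float64(0.006226525756034888), np.float64(0.43688547279426565))
(array([ 1.8198, -0.5   , -1.47  ,  2.0727, -0.6658,  1.0699, -0.7349]), np.float64(0.05335125938087251), np.float64(6.5813006655826225))
```

Run:
```python
from k import *
plan(np.array([.54,.03,.15]),tool(20,15),8)
```

```text
rot/row [ 0.0068 -0.0194 -0.0118] deg 4.264332601836192 mm/row 6.4680753405696905
[[0.022, 0.007, -0.023], [0.02, 0.007, -0.024], [0.019, 0.007, -0.025], [0.017, 0.007, -0.027], [0.015, 0.008, -0.028], [0.013, 0.007, -0.029], [0.011, 0.007, -0.03], [0.009, 0.007, -0.03]]
```

Request:
play_rows --claw '[1, 1, 1, 1, 1, 1, 1, 1]' --delta_pos '[[0.022, 0.007, -0.023], [0.02, 0.007, -0.024], [0.019, 0.007, -0.025], [0.017, 0.007, -0.027], [0.015, 0.008, -0.028], [0.013, 0.007, -0.029], [0.011, 0.007, -0.03], [0.009, 0.007, -0.03]]' --delta_rot '[[0.007, -0.019, -0.012], [0.007, -0.019, -0.012], [0.007, -0.019, -0.012], [0.007, -0.019, -0.012], [0.007, -0.019, -0.012], [0.007, -0.019, -0.012], [0.007, -0.019, -0.012], [0.007, -0.019, -0.012]]'

```text
time: 10.05
ee_pos: [0.5145, 0.0268, 0.1679]
eef_rot: [0.974, 0.174, 0.141, -0.021]
ft_force: [0.8, 0.4, -2.1]
width: 0.0559
grip_force: 29.9
```

Run:
```python
from k import *
s=r.read_state();print(s["ee_pos"],s["joint_positions"],s["joint_vel"]);plan(np.array([.54,.03,.15]),tool(20,15),4);plan(np.array([.54,.03,.15]),tool(90,20),16)
```

```text
[0.5145 0.0268 0.1679] [ 1.7058 -0.4971 -1.4606  2.0054 -0.7534  1.0456 -0.6771] [ 0.2069  0.0005 -0.0022 -0.4327  0.4903  0.8423  0.0588]
rot/row [ 0.0006 -0.0019  0.0004] deg 0.36938576569783627 mm/row 7.82784999105693
[[0.024, 0.007, 0.03], [0.024, 0.007, 0.03], [0.024, 0.007, 0.03], [0.024, 0.007, 0.03]]
rot/row [ 0.0077  0.0012 -0.023 ] deg 4.3694756855749315 mm/row 1.9569624977642326
[[0.006, 0.002, 0.008], [0.006, 0.002, 0.008], [0.006, 0.003, 0.008], [0.005, 0.004, 0.007], [0.005, 0.004, 0.007], [0.005, 0.005, 0.007], [0.004, 0.005, 0.007], [0.004, 0.006, 0.007]]
[[0.003, 0.006, 0.007], [0.003, 0.006, 0.007], [0.002, 0.007, 0.007], [0.002, 0.007, 0.007], [0.001, 0.007, 0.006], [0.001, 0.008, 0.006], [0.0, 0.008, 0.006], [-0.0, 0.008, 0.006]]
```

```bash
cat > srch.py <<'E'
from k import *
from multiprocessing import Pool
import sys,os
def sim(a):
    seed,q0=a; g=np.random.default_rng(seed); q=np.array(q0); W=[]
    for _ in range(g.integers(1,4)):
        w=[g.uniform(.4,.75),g.uniform(-.3,.35),g.uniform(.2,.42),g.uniform(-150,150),g.uniform(-35,35)]
        q,e,d=follow(q,np.array(w[:3]),tool(w[3],w[4]),14); W.append(np.round(w,2).tolist())
        if e>.02 or d>5: return (9,seed)
    m=np.minimum(q-LO,HI-q).min()
    return (abs(q[2])+abs(q[4])*.5-min(m,.3),seed,W,q.round(2).tolist())
if __name__=="__main__":
    q0=r.read_state()["joint_positions"]
    with Pool(os.cpu_count()) as p: R_=p.map(sim,[(i,q0) for i in range(int(sys.argv[1]))],chunksize=4)
    for x in sorted([x for x in R_ if x[0]<9],key=lambda x:x[0])[:4]: print(x)
E
nproc; time timeout 400 env OMP_NUM_THREADS=1 python3 srch.py 600
```

```text
4
(np.float64(0.6365156525558104), 556, [[0.45, -0.23, 0.21, 118.57, 20.73], [0.47, -0.24, 0.28, -30.86, -12.42]], [1.04, 0.37, -0.83, 1.41, 0.21, 1.69, -1.89])
(np.float64(0.7310272284653794), 106, [[0.41, -0.22, 0.3, 139.33, -25.28], [0.51, -0.18, 0.27, -133.43, 9.51]], [0.8, 0.28, -0.78, 1.51, 0.32, 1.55, 2.39])
(np.float64(0.7763138536416105), 580, [[0.44, -0.26, 0.36, 117.59, -31.52]], [1.33, -0.41, -0.86, 1.88, 0.02, 1.08, 0.92])
(np.float64(0.8135606928896948), 130, [[0.43, -0.1, 0.29, 76.0, -3.05], [0.4, 0.03, 0.36, -149.86, -5.87], [0.67, 0.15, 0.24, 137.0, -1.42]], [0.25, 0.59, -0.88, 1.24, 0.47, 1.5, 0.25])
real	0m26.076s
user	1m32.593s
sys	0m0.193s
```

```bash
cat > srch2.py <<'E'
from k import *
from multiprocessing import Pool
import sys,os
def sim(a):
    seed,q0=a; g=np.random.default_rng(seed); q=np.array(q0); W=[];worst=0
    for _ in range(g.integers(1,3)):
        w=[g.uniform(.4,.6),g.uniform(-.32,.1),g.uniform(.2,.38),g.uniform(0,150),g.uniform(-35,35)]
        q,e,d=follow(q,np.array(w[:3]),tool(w[3],w[4]),14); W.append(np.round(w,2).tolist())
        if e>.01 or d>3: return (9,seed)
    phi=g.choice([90,70,110]); W.append(int(phi))
    for z in (.14,.068):
        q,e,d=follow(q,np.array([.48,.04,z]),tool(phi,45),14)
        if e>.003 or d>1: return (9,seed)
    m=np.minimum(q-LO,HI-q).min()
    return (-min(m,.3)+.1*len(W)+.1*abs(q[2]),seed,W,q.round(2).tolist())
if __name__=="__main__":
    q0=r.read_state()["joint_positions"]
    with Pool(4) as p: R_=p.map(sim,[(i,q0) for i in range(int(sys.argv[1]))],chunksize=4)
    for x in sorted([x for x in R_ if x[0]<9],key=lambda x:x[0])[:5]: print(x)
E
timeout 500 env OMP_NUM_THREADS=1 python3 srch2.py 1500
```

```text
(np.float64(-0.023865255831673038), 894, [[0.48, 0.04, 0.3, 23.07, 28.3], 90], [0.97, 0.54, -0.76, 1.92, -0.45, 1.07, 0.52])
(np.float64(-0.02224815692868498), 1249, [[0.46, -0.09, 0.38, 8.74, 26.61], 90], [0.98, 0.55, -0.78, 1.92, -0.44, 1.07, 0.51])
(np.float64(-0.016617598167294342), 1392, [[0.42, 0.03, 0.3, 2.84, 7.75], 70], [1.0, 0.36, -0.7, 2.13, -0.76, 0.87, 0.53])
(np.float64(-0.014787806250993518), 1090, [[0.43, -0.18, 0.32, 16.27, 34.15], 110], [0.91, 0.72, -0.85, 1.72, -0.18, 1.28, 0.53])
(np.float64(-0.013873932988533871), 580, [[0.42, -0.29, 0.33, 133.79, -31.52], 90], [1.05, 0.59, -0.86, 1.92, -0.38, 1.05, 0.46])
```

Run:
```python
from k import *
plan(np.array([.48,.04,.30]),tool(23,28),8)
print("then");plan(np.array([.48,.04,.14]),tool(90,45),16,np.array([.48,.04,.30]),tool(23,28))
```

```text
rot/row [ 0.001   0.0081 -0.0017] deg 1.4957342649424374 mm/row 17.142446009254307
[[0.007, -0.015, -0.084], [0.009, -0.015, -0.084], [0.011, -0.015, -0.084], [0.013, -0.015, -0.083], [0.015, -0.015, -0.083], [0.018, -0.016, -0.082], [0.02, -0.016, -0.082], [0.022, -0.016, -0.081]]
then
rot/row [ 0.0139  0.0052 -0.0188] deg 4.304905901379381 mm/row 9.999999999999998
[[-0.023, -0.0, 0.044], [-0.024, 0.001, 0.044], [-0.025, 0.001, 0.043], [-0.026, 0.001, 0.043], [-0.027, 0.002, 0.042], [-0.027, 0.002, 0.042], [-0.028, 0.002, 0.041], [-0.029, 0.002, 0.041]]
[[-0.03, 0.002, 0.04], [-0.03, 0.002, 0.04], [-0.031, 0.002, 0.039], [-0.032, 0.002, 0.038], [-0.033, 0.002, 0.038], [-0.033, 0.001, 0.037], [-0.034, 0.001, 0.037], [-0.035, 0.001, 0.036]]
```

Request:
play_rows --claw '[1, 1, 1, 1, 1, 1, 1, 1]' --delta_pos '[[0.007, -0.015, -0.084], [0.009, -0.015, -0.084], [0.011, -0.015, -0.084], [0.013, -0.015, -0.083], [0.015, -0.015, -0.083], [0.018, -0.016, -0.082], [0.02, -0.016, -0.082], [0.022, -0.016, -0.081]]' --delta_rot '[[0.001, 0.008, -0.002], [0.001, 0.008, -0.002], [0.001, 0.008, -0.002], [0.001, 0.008, -0.002], [0.001, 0.008, -0.002], [0.001, 0.008, -0.002], [0.001, 0.008, -0.002], [0.001, 0.008, -0.002]]'

```text
time: 10.85
ee_pos: [0.4799, 0.0403, 0.2989]
eef_rot: [0.95, 0.196, 0.237, -0.048]
ft_force: [0.2, 1.5, -1.4]
width: 0.0556
grip_force: 29.9
```

Run:
```python
from k import *
s=r.read_state();print(s["ee_pos"],s["joint_positions"]);q=s["joint_positions"]
a=follow(q,np.array([.48,.04,.14]),tool(90,45),14);print(a);print(follow(a[0],np.array([.48,.04,.068]),tool(90,45)))
plan(np.array([.48,.04,.14]),tool(90,45),16)
```

```text
[0.4799 0.0403 0.2989] [ 1.0923 -0.4909 -0.8127  2.0367 -0.7275  1.1327 -0.6786]
(array([ 0.9222,  0.3884, -0.6919,  1.8927, -0.5507,  1.2163,  0.5104]), np.float64(1.4353207000324106e-10), np.float64(3.972653396301076e-08))
(array([ 0.8917,  0.5106, -0.6637,  1.9271, -0.5108,  1.0865,  0.5665]), np.float64(1.1720714262323163e-13), np.float64(3.717890903174712e-11))
rot/row [ 0.0138  0.0052 -0.0187] deg 4.286736140443321 mm/row 9.932170947015155
[[-0.023, 0.0, 0.044], [-0.024, 0.001, 0.043], [-0.025, 0.001, 0.043], [-0.026, 0.001, 0.043], [-0.026, 0.002, 0.042], [-0.027, 0.002, 0.042], [-0.028, 0.002, 0.041], [-0.029, 0.002, 0.04]]
[[-0.03, 0.002, 0.04], [-0.03, 0.002, 0.039], [-0.031, 0.002, 0.039], [-0.032, 0.002, 0.038], [-0.033, 0.002, 0.037], [-0.033, 0.001, 0.037], [-0.034, 0.001, 0.036], [-0.035, 0.001, 0.036]]
```

Model predictions hold. Go.

Request:
play_rows --claw '[1, 1, 1, 1, 1, 1, 1, 1]' --delta_pos '[[-0.023, 0, 0.044], [-0.024, 0.001, 0.043], [-0.025, 0.001, 0.043], [-0.026, 0.001, 0.043], [-0.026, 0.002, 0.042], [-0.027, 0.002, 0.042], [-0.028, 0.002, 0.041], [-0.029, 0.002, 0.04]]' --delta_rot '[[0.0138, 0.0052, -0.0187], [0.0138, 0.0052, -0.0187], [0.0138, 0.0052, -0.0187], [0.0138, 0.0052, -0.0187], [0.0138, 0.0052, -0.0187], [0.0138, 0.0052, -0.0187], [0.0138, 0.0052, -0.0187], [0.0138, 0.0052, -0.0187]]'

```text
time: 11.65
ee_pos: [0.4801, 0.0396, 0.2166]
eef_rot: [0.839, 0.445, 0.264, -0.167]
ft_force: [-0.1, 0.3, -1.9]
width: 0.0561
grip_force: 29.9
```

Request:
play_rows --claw '[1, 1, 1, 1, 1, 1, 1, 1]' --delta_pos '[[-0.03, 0.002, 0.04], [-0.03, 0.002, 0.039], [-0.031, 0.002, 0.039], [-0.032, 0.002, 0.038], [-0.033, 0.002, 0.037], [-0.033, 0.001, 0.037], [-0.034, 0.001, 0.036], [-0.035, 0.001, 0.036]]' --delta_rot '[[0.0138, 0.0052, -0.0187], [0.0138, 0.0052, -0.0187], [0.0138, 0.0052, -0.0187], [0.0138, 0.0052, -0.0187], [0.0138, 0.0052, -0.0187], [0.0138, 0.0052, -0.0187], [0.0138, 0.0052, -0.0187], [0.0138, 0.0052, -0.0187]]'

```text
time: 12.45
ee_pos: [0.4798, 0.0389, 0.135]
eef_rot: [0.654, 0.654, 0.267, -0.27]
ft_force: [-0.2, -0.5, -1.8]
width: 0.0559
grip_force: 29.9
```

Run:
```python
from k import *
s=r.read_state();print(s["ee_pos"],s["joint_positions"],s["time"],s["width"])
plan(np.array([.48,.04,.08]),tool(90,45),6)
c=r.camera("scene")
cv2.imwrite("pics/g3.png",cv2.resize(c["pixels"][50:230,180:380,::-1],(660,594),interpolation=cv2.INTER_CUBIC))
p=s["ee_pos"];A=R.from_quat(s["eef_rot"])
# scraper frame in tool frame from grasp: tool y=YS, z=(H-U)/√2
Rg=frame(YS,H-U); Sc=A*Rg.inv()*R.from_matrix(np.c_[H,YS,U])
print(Sc.as_matrix())
for q in [(35,55,0),(35,-55,0),(35,55,30),(35,-55,30),(-35,28,0),(-35,-28,0),(15,55,30),(15,-55,30)]:
    u=proj(c,p+Sc.apply(np.array(q)/1000-[-.011,0,.0177]));print(q,((u-[180,50])*3.3).round())
```

```text
[0.4798 0.0389 0.135 ] [ 0.9258  0.3979 -0.6993  1.8919 -0.5373  1.2086  0.5038] 12.45 0.05588988641063766
rot/row [-0.0002  0.0003 -0.0001] deg 0.06638726033516651 mm/row 9.17413981903516
[[-0.032, 0.0, 0.033], [-0.032, 0.0, 0.033], [-0.032, 0.0, 0.033], [-0.032, 0.0, 0.033], [-0.032, 0.0, 0.033], [-0.032, 0.0, 0.033]]
[[-0.0036  1.      0.0022]
 [-0.0055  0.0022 -1.    ]
 [-1.     -0.0036  0.0055]]
(35, 55, 0) [354. 334.]
(35, -55, 0) [463. 251.]
(35, 55, 30) [310. 312.]
(35, -55, 30) [421. 233.]
(-35, 28, 0) [396. 200.]
(-35, -28, 0) [454. 160.]
(15, 55, 30) [312. 282.]
(15, -55, 30) [425. 204.]
```

View pics/g3.png

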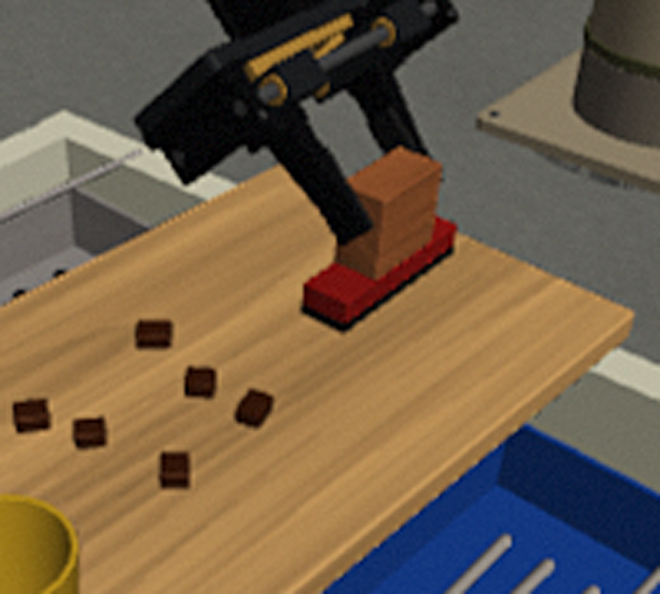

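Scraper held upright, its rubber edge level with front corner at (343,330), as predicted within about 3 mm. Now I lower it.

Request:
play_rows --claw '[1, 1, 1, 1, 1, 1, 1]' --delta_pos '[[-0.035, 0, 0.035], [-0.035, 0, 0.035], [-0.035, 0, 0.035], [-0.035, 0, 0.035], [-0.035, 0, 0.035], [-0.02, 0, 0.02], [0, 0, 0]]' --delta_rot '[[0, 0, 0], [0, 0, 0], [0, 0, 0], [0, 0, 0], [0, 0, 0], [0, 0, 0], [0, 0, 0]]'

```text
time: 13.2
ee_pos: [0.4799, 0.0385, 0.0825]
eef_rot: [0.655, 0.652, 0.269, -0.269]
ft_force: [0.3, -0.1, -1.5]
width: 0.0555
grip_force: 29.9
```

Request:
play_rows --claw '[1, 1, 1, 1]' --delta_pos '[[-0.005, 0, 0.005], [-0.005, 0, 0.005], [-0.005, 0, 0.005], [0, 0, 0]]' --delta_rot '[[0, 0, 0], [0, 0, 0], [0, 0, 0], [0, 0, 0]]'

```text
time: 13.6
ee_pos: [0.4802, 0.0385, 0.0788]
eef_rot: [0.655, 0.652, 0.27, -0.269]
ft_force: [-0.0, -0.1, -1.3]
width: 0.0559
grip_force: 29.9
```

Request:
play_rows --claw '[1, 1, 1, 1, 1]' --delta_pos '[[-0.005, 0, 0.005], [-0.005, 0, 0.005], [-0.005, 0, 0.005], [-0.004, 0, 0.004], [0, 0, 0]]' --delta_rot '[[0, 0, 0], [0, 0, 0], [0, 0, 0], [0, 0, 0], [0, 0, 0]]'

```text
time: 14.1
ee_pos: [0.4807, 0.0384, 0.0745]
eef_rot: [0.655, 0.652, 0.27, -0.269]
ft_force: [-2.5, -3.8, 11.2]
width: 0.0556
grip_force: 30.0
```

Request:
play_rows --claw '[1, 1, 1, 1]' --delta_pos '[[-0.004, 0, 0.004], [-0.004, 0, 0.004], [0, 0, 0], [0, 0, 0]]' --delta_rot '[[0, 0, 0], [0, 0, 0], [0, 0, 0], [0, 0, 0]]'

```text
time: 14.5
ee_pos: [0.4808, 0.0384, 0.0742]
eef_rot: [0.655, 0.652, 0.271, -0.27]
ft_force: [-11.1, -11.3, 35.4]
width: 0.0557
grip_force: 30.0
```

Request:
play_rows --claw '[1, 1, 1]' --delta_pos '[[0.005, 0, -0.005], [0.004, 0, -0.004], [0, 0, 0]]' --delta_rot '[[0, 0, 0], [0, 0, 0], [0, 0, 0]]'

```text
time: 14.8
ee_pos: [0.4807, 0.0384, 0.0744]
eef_rot: [0.655, 0.652, 0.27, -0.269]
ft_force: [-1.7, -1.8, 7.1]
width: 0.0562
grip_force: 30.0
```

Run:
```python
from k import *
s=r.read_state();print(s["ee_pos"],s["ft_force"],s["torque"])
c=r.camera("scene")
cv2.imwrite("pics/g4.png",cv2.resize(c["pixels"][80:200,240:360,::-1],(600,600),interpolation=cv2.INTER_CUBIC))
```

```text
[0.4807 0.0384 0.0744] [-1.7342 -1.7531  7.0607] [-0.1664  0.4486  0.1814]
```

View pics/g4.png

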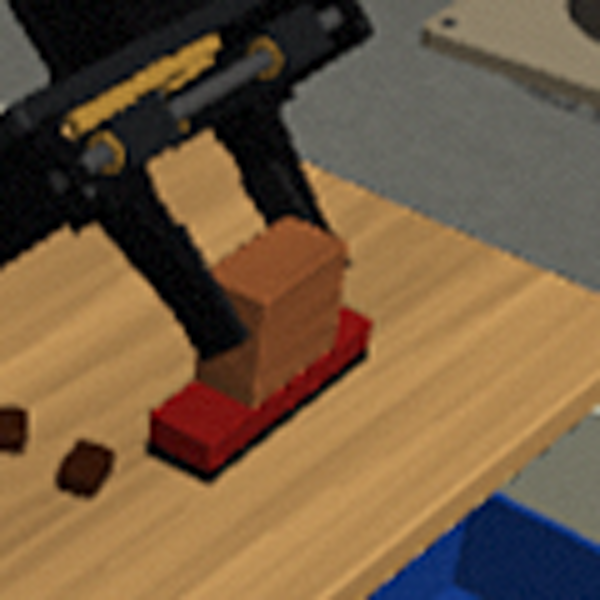

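The scraper stands with its rubber line on the board from (150,450) to (210,478), at 7 N of contact. I soften the grip, then release.

Request:
play_rows --claw '[1, 1, 1]' --delta_pos '[[0, 0, 0], [0.002, 0, -0.002], [0, 0, 0]]' --delta_rot '[[0, 0, 0], [0, 0, 0], [0, 0, 0]]' --squeeze 4

```text
time: 15.15
ee_pos: [0.4804, 0.0385, 0.0743]
eef_rot: [0.655, 0.652, 0.27, -0.269]
ft_force: [0.3, -0.7, 0.6]
width: 0.0559
grip_force: 4.0
```

Request:
play_rows --claw '[0.33, 0.3, 0.25, 0.2, 0.1, 0]' --delta_pos '[[0, 0, 0], [0, 0, 0], [0, 0, 0], [0, 0, 0], [0, 0, 0], [0, 0, 0]]' --delta_rot '[[0, 0, 0], [0, 0, 0], [0, 0, 0], [0, 0, 0], [0, 0, 0], [0, 0, 0]]'

```text
time: 15.75
ee_pos: [0.4802, 0.0385, 0.0743]
eef_rot: [0.655, 0.652, 0.27, -0.269]
ft_force: [0.2, -0.1, 0.0]
width: 0.0786
grip_force: 0.0
```

Run:
```python
from k import *
s=r.read_state();print(s["ee_pos"],s["ft_force"],s["width"],s["joint_positions"])
q=s["joint_positions"]; b=s["ee_pos"]-.13*R.from_quat(s["eef_rot"]).apply([0,0,1])
a=follow(q,b,R.from_quat(s["eef_rot"]),14);print(a)
# next: above scraper, vertical tool, closing along y: tool y = +-Y
for nm,Rt in(("y+",frame([0,1,0],-U)),("y-",frame([0,-1,0],-U))):
    w=follow(a[0],np.array([.481,.04,.20]),Rt,20);print(nm,w)
    v=follow(w[0],np.array([.60,.06,.06]),Rt,20);print(v);v=follow(v[0],np.array([.60,-.2,.06]),Rt,20);print(v)
```

```text
[0.4802 0.0385 0.0743] [ 0.1977 -0.083   0.0142] 0.07858483001395299 [ 0.9086  0.5006 -0.6821  1.9249 -0.5043  1.0934  0.5497]
(array([ 1.0132,  0.4239, -0.6431,  1.7664, -0.4773,  1.3738,  0.5488]), np.float64(4.025027598892966e-12), np.float64(1.149820824850312e-09))
y+ (array([ 0.7366,  0.1158, -0.956 ,  1.8158,  0.0994,  1.2606,  1.3247]), np.float64(1.9806290597278488e-10), np.float64(5.323524459194455e-08))
(array([ 0.4544,  0.564 , -0.8163,  1.6626,  0.4494,  1.1134,  1.0835]), np.float64(4.097950825781687e-12), np.float64(1.4160148301046178e-09))
(array([ 0.8078,  0.6024, -0.7521,  1.5817,  0.4416,  1.1348,  1.5252]), np.float64(1.1711347517430405e-11), np.float64(3.527255327329403e-09))
y- (array([ 0.6331,  0.0988, -0.843 ,  1.8192,  0.0776,  1.2578, -1.8017]), np.float64(6.199326288642661e-10), np.float64(1.8001764566645391e-07))
(array([ 0.3991,  0.5364, -0.7378,  1.6651,  0.3971,  1.0962, -2.0239]), np.float64(4.164512912215196e-12), np.float64(1.421716282150861e-09))
(array([ 0.7489,  0.5749, -0.6663,  1.5848,  0.3836,  1.1166, -1.58  ]), np.float64(1.129968991480082e-11), np.float64(3.4365863213416842e-09))
```

Request:
play_rows --claw '[0, 0, 0, 0, 0, 0, 0]' --delta_pos '[[0, 0, 0], [0, 0, -0.05], [0, 0, -0.1], [0, 0, -0.15], [0, 0, -0.2], [0, 0, -0.2], [0, 0, 0]]' --delta_rot '[[0, 0, 0], [0, 0, 0], [0, 0, 0], [0, 0, 0], [0, 0, 0], [0, 0, 0], [0, 0, 0]]'

```text
time: 16.45
ee_pos: [0.4818, -0.0653, 0.1768]
eef_rot: [0.657, 0.652, 0.27, -0.265]
ft_force: [0.7, -0.6, -0.4]
width: 0.0868
grip_force: 0.0
```

Run:
```python
from k import *
s=r.read_state();print(s["ee_pos"],s["joint_positions"],s["time"])
t=r.camera("top");c=r.camera("scene")
cv2.imwrite("pics/g5.png",np.hstack([cv2.resize(t["pixels"][140:340,180:380,::-1],(400,400)),cv2.resize(c["pixels"][80:200,240:360,::-1],(400,400),interpolation=cv2.INTER_CUBIC)]))
plan(np.array([.481,.045,.20]),frame([0,1,0],-U),14)
```

```text
[ 0.4818 -0.0653  0.1768] [ 1.0236  0.418  -0.6371  1.7438 -0.4749  1.3981  0.5472] 16.45
rot/row [ 0.0139 -0.0138 -0.0338] deg 7.042385438514474 mm/row 7.790781217138177
[[0.033, 0.0, 0.02], [0.034, 0.005, 0.019], [0.034, 0.009, 0.017], [0.034, 0.013, 0.015], [0.033, 0.017, 0.013], [0.031, 0.021, 0.01], [0.029, 0.025, 0.008], [0.026, 0.028, 0.006]]
[[0.023, 0.031, 0.003], [0.02, 0.033, 0.001], [0.016, 0.035, -0.001], [0.013, 0.037, -0.003], [0.008, 0.038, -0.006], [0.004, 0.038, -0.007]]
```

View pics/g5.png

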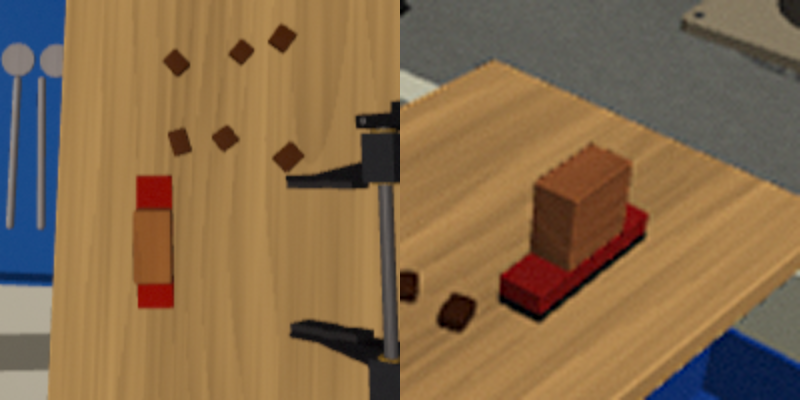

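The scraper stands upright by itself: bar from (155,177) to (155,307) in the top crop, well clear of the bits.

Run:
```python
from k import *
t=r.camera("top")
f=lambda u,v,z:onz(t,(np.array([u,v])/2+[180,140]-.25),z)
for p in [(137,177,.042),(172,177,.042),(138,307,.042),(173,307,.042),(155,242,.042),(134,210,.092),(170,210,.092),(134,284,.092),(170,284,.092),(152,247,.092)]: print(p,f(*p))
```

```text
(137, 177, 0.042) [0.533  0.0498 0.042 ]
(172, 177, 0.042) [0.5323 0.0201 0.042 ]
(138, 307, 0.042) [0.4246 0.0511 0.042 ]
(173, 307, 0.042) [0.4241 0.0218 0.042 ]
(155, 242, 0.042) [0.4781 0.0357 0.042 ]
(134, 210, 0.092) [0.5077 0.0496 0.092 ]
(170, 210, 0.092) [0.5071 0.0215 0.092 ]
(134, 284, 0.092) [0.4509 0.0507 0.092 ]
(170, 284, 0.092) [0.4504 0.0228 0.092 ]
(152, 247, 0.092) [0.4789 0.0362 0.092 ]
```

Run:
```python
from k import *
plan(np.array([.479,.036,.18]),frame([0,1,0],-U),14)
```

```text
rot/row [ 0.0139 -0.0139 -0.0338] deg 7.040360383306647 mm/row 6.863435331879434
[[0.026, -0.0, 0.022], [0.027, 0.003, 0.021], [0.027, 0.007, 0.02], [0.027, 0.011, 0.018], [0.026, 0.014, 0.017], [0.025, 0.018, 0.015], [0.024, 0.021, 0.013], [0.022, 0.024, 0.011]]
[[0.02, 0.027, 0.009], [0.017, 0.029, 0.007], [0.014, 0.031, 0.005], [0.011, 0.032, 0.003], [0.008, 0.033, 0.001], [0.004, 0.034, -0.001]]
```

Request:
play_rows --claw '[0, 0, 0, 0, 0, 0, 0, 0]' --delta_pos '[[0.026, 0, 0.022], [0.027, 0.003, 0.021], [0.027, 0.007, 0.02], [0.027, 0.011, 0.018], [0.026, 0.014, 0.017], [0.025, 0.018, 0.015], [0.024, 0.021, 0.013], [0.022, 0.024, 0.011]]' --delta_rot '[[0.0139, -0.0139, -0.0338], [0.0139, -0.0139, -0.0338], [0.0139, -0.0139, -0.0338], [0.0139, -0.0139, -0.0338], [0.0139, -0.0139, -0.0338], [0.0139, -0.0139, -0.0338], [0.0139, -0.0139, -0.0338], [0.0139, -0.0139, -0.0338]]'

```text
time: 17.4
ee_pos: [0.4787, -0.0039, 0.1765]
eef_rot: [0.309, 0.934, 0.127, -0.128]
ft_force: [0.1, 0.9, 0.3]
width: 0.087
grip_force: 0.0
```

Request:
play_rows --claw '[0, 0, 0, 0, 0, 0, 0]' --delta_pos '[[0.02, 0.027, 0.009], [0.017, 0.029, 0.007], [0.014, 0.031, 0.005], [0.011, 0.032, 0.003], [0.008, 0.033, 0.001], [0.004, 0.034, -0.001], [0, 0, 0]]' --delta_rot '[[0.0139, -0.0139, -0.0338], [0.0139, -0.0139, -0.0338], [0.0139, -0.0139, -0.0338], [0.0139, -0.0139, -0.0338], [0.0139, -0.0139, -0.0338], [0.0139, -0.0139, -0.0338], [0, 0, 0]]'

```text
time: 18.1
ee_pos: [0.4776, 0.0388, 0.1795]
eef_rot: [-0.004, 1.0, -0.001, 0.0]
ft_force: [0.9, 1.0, 0.1]
width: 0.0869
grip_force: 0.0
```

Run:
```python
from k import *
s=r.read_state();print(s["ee_pos"],s["joint_positions"],s["time"],R.from_quat(s["eef_rot"]).as_matrix())
plan(np.array([.479,.036,.18]),frame([0,1,0],-U),2);plan(np.array([.479,.036,.056]),frame([0,1,0],-U),8)
```

```text
[0.4776 0.0388 0.1795] [ 0.7351  0.1269 -0.9574  1.8523  0.1125  1.2179  1.3206] 18.1 [[-1.     -0.0073  0.0005]
 [-0.0073  1.     -0.0018]
 [-0.0005 -0.0018 -1.    ]]
rot/row [-0.0003  0.0001  0.0012] deg 0.21501124355811163 mm/row 1.5760538252578713
[[-0.004, -0.007, -0.001], [-0.004, -0.007, -0.001]]
rot/row [-0.0001  0.      0.0003] deg 0.05375281088952791 mm/row 15.448109938384558
[[-0.001, -0.002, 0.077], [-0.001, -0.002, 0.077], [-0.001, -0.002, 0.077], [-0.001, -0.002, 0.077], [-0.001, -0.002, 0.077], [-0.001, -0.002, 0.077], [-0.001, -0.002, 0.077], [-0.001, -0.002, 0.077]]
```

Request:
play_rows --claw '[0, 0, 0, 0, 0, 0, 0, 0]' --delta_pos '[[-0.007, -0.014, 0.09], [0, 0, 0.12], [0, 0, 0.12], [0, 0, 0.12], [0, 0, 0.08], [0, 0, 0.05], [0, 0, 0.035], [0, 0, 0]]' --delta_rot '[[0, 0, 0.002], [0, 0, 0], [0, 0, 0], [0, 0, 0], [0, 0, 0], [0, 0, 0], [0, 0, 0], [0, 0, 0]]'

```text
time: 18.9
ee_pos: [0.4803, 0.0328, 0.0566]
eef_rot: [0.004, 1.0, 0.0, -0.0]
ft_force: [0.0, -0.8, -0.0]
width: 0.0867
grip_force: 0.0
```

Request:
play_rows --claw '[0.5, 0.6, 0.6, 0.65, 1, 1, 1, 1]' --delta_pos '[[0, 0, 0], [0, 0, 0], [0, 0, 0], [0, 0, 0], [0, 0, 0], [0, 0, 0], [0, 0, 0], [0, 0, 0]]' --delta_rot '[[0, 0, 0], [0, 0, 0], [0, 0, 0], [0, 0, 0], [0, 0, 0], [0, 0, 0], [0, 0, 0], [0, 0, 0]]' --squeeze 10

```text
time: 19.7
ee_pos: [0.4806, 0.0331, 0.0571]
eef_rot: [0.004, 1.0, 0.0, 0.0]
ft_force: [0.7, 2.5, 1.7]
width: 0.0312
grip_force: 1.0
```

Request:
play_rows --claw '[1, 1, 1]' --delta_pos '[[0, 0, 0], [0, 0, 0], [0, 0, 0]]' --delta_rot '[[0, 0, 0], [0, 0, 0], [0, 0, 0]]' --squeeze 45

```text
time: 20.0
ee_pos: [0.4806, 0.0331, 0.0571]
eef_rot: [0.003, 1.0, 0.0, 0.0]
ft_force: [-0.4, 0.8, 1.1]
width: 0.0298
grip_force: 45.0
```

Request:
play_rows --claw '[1, 1, 1, 1, 1, 1]' --delta_pos '[[0, 0, -0.05], [0, 0, -0.1], [-0.11, 0.045, 0], [-0.11, 0.045, 0], [-0.11, 0.045, 0], [0, 0, 0]]' --delta_rot '[[0, 0, 0], [0, 0, 0], [0, 0, 0], [0, 0, 0], [0, 0, 0], [0, 0, 0]]'

```text
time: 20.6
ee_pos: [0.5486, 0.0603, 0.0876]
eef_rot: [0.003, 1.0, 0.001, 0.001]
ft_force: [0.3, -0.0, -1.8]
width: 0.0299
grip_force: 45.0
```

Request:
play_rows --claw '[1, 1, 1, 1, 1, 1]' --delta_pos '[[0, 0, 0.07], [0, 0, 0.03], [0, 0, 0.02], [0, 0, 0.01], [0, 0, 0.01], [0, 0, 0]]' --delta_rot '[[0, 0, 0], [0, 0, 0], [0, 0, 0], [0, 0, 0], [0, 0, 0], [0, 0, 0]]'

```text
time: 21.2
ee_pos: [0.5466, 0.0592, 0.059]
eef_rot: [0.004, 1.0, -0.0, 0.0]
ft_force: [0.8, -0.5, -2.1]
width: 0.0299
grip_force: 45.0
```

Request:
play_rows --claw '[1, 1, 1, 1, 1]' --delta_pos '[[0, 0, 0.005], [0, 0, 0.005], [0, 0, 0.004], [0, 0, 0.003], [0, 0, 0]]' --delta_rot '[[0, 0, 0], [0, 0, 0], [0, 0, 0], [0, 0, 0], [0, 0, 0]]'

```text
time: 21.7
ee_pos: [0.5469, 0.0593, 0.0571]
eef_rot: [0.004, 1.0, -0.001, 0.0]
ft_force: [-7.0, -1.4, 16.7]
width: 0.0299
grip_force: 45.0
```

Request:
play_rows --claw '[1, 1, 1, 1, 1, 1, 1, 1]' --delta_pos '[[0, -0.02, -0.001], [0, -0.04, 0], [0, -0.05, 0], [0, -0.05, 0], [0, -0.05, 0], [0, -0.05, 0], [0, -0.05, 0], [0, -0.05, 0]]' --delta_rot '[[0, 0, 0], [0, 0, 0], [0, 0, 0], [0, 0, 0], [0, 0, 0], [0, 0, 0], [0, 0, 0], [0, 0, 0]]'

```text
time: 22.5
ee_pos: [0.5474, -0.0114, 0.0571]
eef_rot: [0.003, 1.0, 0.001, 0.002]
ft_force: [-0.1, 3.8, 6.6]
width: 0.0295
grip_force: 45.0
```

Request:
play_rows --claw '[1, 1, 1, 1, 1, 1, 1, 1]' --delta_pos '[[0, -0.05, 0.002], [0, -0.05, 0], [0, -0.05, 0], [0, -0.05, 0], [0, -0.05, 0], [0, -0.05, 0], [0, -0.05, 0], [0, -0.05, 0]]' --delta_rot '[[0, 0, 0], [0, 0, 0], [0, 0, 0], [0, 0, 0], [0, 0, 0], [0, 0, 0], [0, 0, 0], [0, 0, 0]]'

```text
time: 23.3
ee_pos: [0.5473, -0.0911, 0.0571]
eef_rot: [0.003, 1.0, 0.001, 0.002]
ft_force: [0.6, 6.0, 9.4]
width: 0.0297
grip_force: 45.0
```

Request:
play_rows --claw '[1, 1, 1, 1, 1, 1, 1, 1]' --delta_pos '[[0, -0.05, 0.001], [0, -0.05, 0], [0, -0.05, 0], [0, -0.05, 0], [0, -0.05, 0], [0, -0.05, 0], [0, -0.05, 0], [0, -0.04, 0]]' --delta_rot '[[0, 0, 0], [0, 0, 0], [0, 0, 0], [0, 0, 0], [0, 0, 0], [0, 0, 0], [0, 0, 0], [0, 0, 0]]'

```text
time: 24.1
ee_pos: [0.547, -0.1692, 0.0571]
eef_rot: [0.003, 1.0, 0.001, 0.002]
ft_force: [0.5, 7.5, 11.4]
width: 0.0299
grip_force: 45.0
```

Request:
play_rows --claw '[1, 1, 1, 1]' --delta_pos '[[0, -0.03, 0], [0, -0.015, 0], [0, 0, 0], [0, 0, 0]]' --delta_rot '[[0, 0, 0], [0, 0, 0], [0, 0, 0], [0, 0, 0]]'

```text
time: 24.5
ee_pos: [0.5468, -0.1784, 0.0571]
eef_rot: [0.003, 1.0, 0.0, 0.002]
ft_force: [0.4, 4.5, 10.9]
width: 0.0297
grip_force: 45.0
```

Run:
```python
from k import *
s=r.read_state();print(s["ee_pos"],s["joint_positions"],s["ft_force"])
t=r.camera("top");c=r.camera("scene")
for u,a in bits(t): print("top",np.round(u),a,onz(t,u,.031))
for u,a in bits(c): print("sc",np.round(u),a,onz(c,u,.031))
cv2.imwrite("pics/w1.png",np.hstack([cv2.resize(t["pixels"][100:340,210:470,::-1],(433,400)),cv2.resize(c["pixels"][80:260,60:240,::-1],(360,400)[:1]*2)if 0 else cv2.resize(c["pixels"][60:280,50:250,::-1],(364,400))]))
```

```text
[ 0.5468 -0.1784  0.0571] [ 0.8658  0.4907 -0.7773  1.7453  0.3869  1.0617  1.5209] [ 0.4272  4.4646 10.8944]
top [321. 159.] 120 [ 0.6509 -0.0787  0.031 ]
top [300. 166.] 97 [ 0.6398 -0.0426  0.031 ]
top [268. 171.] 109 [0.6317 0.0141 0.031 ]
top [376. 189.] 28 [ 0.5951 -0.1728  0.031 ]
top [374. 247.] 21 [ 0.4969 -0.1638  0.031 ]
sc [177.  83.] 102 [ 0.411  -0.3892  0.031 ]
sc [206.  81.] 44 [ 0.3517 -0.3409  0.031 ]
sc [183. 123.] 170 [ 0.5336 -0.2306  0.031 ]
sc [189. 135.] 194 [ 0.5586 -0.1808  0.031 ]
sc [189. 176.] 98 [ 0.6519 -0.0806  0.031 ]
sc [207. 181.] 86 [ 0.6409 -0.0449  0.031 ]
sc [232. 192.] 101 [0.6326 0.0117 0.031 ]
sc [127. 252.] 358 [ 0.8354 -0.0168  0.031 ]
```

View pics/w1.png

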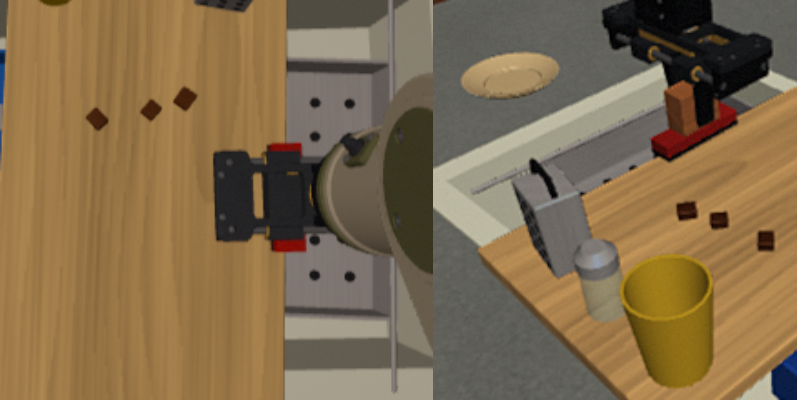

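The far row at (97,119), (150,110) and (185,98) is untouched, and the near row has gone over the edge. Second pass.

Request:
play_rows --claw '[1, 1, 1, 1, 1, 1, 1, 1]' --delta_pos '[[0, 0, -0.05], [0, 0, -0.15], [-0.09, 0.15, 0], [-0.1, 0.2, 0], [-0.1, 0.22, 0], [-0.1, 0.22, 0], [-0.1, 0.2, 0], [0, 0.2, 0]]' --delta_rot '[[0, 0, 0], [0, 0, 0], [0, 0, 0], [0, 0, 0], [0, 0, 0], [0, 0, 0], [0, 0, 0], [0, 0, 0]]'

```text
time: 25.4
ee_pos: [0.6462, 0.059, 0.0953]
eef_rot: [0.004, 1.0, 0.0, 0.001]
ft_force: [0.3, 0.0, -1.8]
width: 0.0295
grip_force: 45.0
```

Request:
play_rows --claw '[1, 1, 1, 1, 1, 1]' --delta_pos '[[0, 0, 0], [0, 0, 0.08], [0, 0, 0.07], [0, 0, 0.02], [0, 0, 0.01], [0, 0, 0]]' --delta_rot '[[0, 0, 0], [0, 0, 0], [0, 0, 0], [0, 0, 0], [0, 0, 0], [0, 0, 0]]'

```text
time: 26.0
ee_pos: [0.6446, 0.0568, 0.059]
eef_rot: [0.004, 1.0, -0.0, 0.0]
ft_force: [-0.2, -0.4, -2.6]
width: 0.0296
grip_force: 45.0
```

Request:
play_rows --claw '[1, 1, 1, 1, 1]' --delta_pos '[[0, 0, 0.005], [0, 0, 0.005], [0, 0, 0.003], [0, 0, 0.002], [0, 0, 0]]' --delta_rot '[[0, 0, 0], [0, 0, 0], [0, 0, 0], [0, 0, 0], [0, 0, 0]]'

```text
time: 26.5
ee_pos: [0.6449, 0.0576, 0.0571]
eef_rot: [0.004, 1.0, -0.0, 0.001]
ft_force: [-2.8, -0.9, 6.1]
width: 0.0296
grip_force: 45.0
```

Request:
play_rows --claw '[1, 1, 1, 1, 1, 1, 1, 1]' --delta_pos '[[0, -0.02, 0], [0, -0.04, 0], [0, -0.05, 0], [0, -0.05, 0], [0, -0.05, 0], [0, -0.05, 0], [0, -0.05, 0], [0, -0.05, 0]]' --delta_rot '[[0, 0, 0], [0, 0, 0], [0, 0, 0], [0, 0, 0], [0, 0, 0], [0, 0, 0], [0, 0, 0], [0, 0, 0]]'

```text
time: 27.3
ee_pos: [0.6448, -0.0143, 0.0571]
eef_rot: [0.003, 1.0, 0.001, 0.001]
ft_force: [-0.2, 6.2, 5.6]
width: 0.0295
grip_force: 45.0
```

Request:
play_rows --claw '[1, 1, 1, 1, 1, 1, 1, 1]' --delta_pos '[[0, -0.05, 0.002], [0, -0.05, 0.001], [0, -0.05, 0], [0, -0.05, 0], [0, -0.05, 0], [0, -0.05, 0], [0, -0.05, 0], [0, -0.05, 0]]' --delta_rot '[[0, 0, 0], [0, 0, 0], [0, 0, 0], [0, 0, 0], [0, 0, 0], [0, 0, 0], [0, 0, 0], [0, 0, 0]]'

```text
time: 28.1
ee_pos: [0.6446, -0.0936, 0.0572]
eef_rot: [0.003, 1.0, 0.001, 0.002]
ft_force: [0.2, 6.3, 9.9]
width: 0.0297
grip_force: 45.0
```

Request:
play_rows --claw '[1, 1, 1, 1, 1, 1, 1, 1]' --delta_pos '[[0, -0.05, 0], [0, -0.05, 0], [0, -0.05, 0], [0, -0.05, 0], [0, -0.05, 0], [0, -0.05, 0], [0, -0.05, 0], [0, -0.05, 0]]' --delta_rot '[[0, 0, 0], [0, 0, 0], [0, 0, 0], [0, 0, 0], [0, 0, 0], [0, 0, 0], [0, 0, 0], [0, 0, 0]]'

```text
time: 28.9
ee_pos: [0.644, -0.1735, 0.0572]
eef_rot: [0.003, 1.0, 0.001, 0.001]
ft_force: [0.2, 5.9, 9.8]
width: 0.0294
grip_force: 45.0
```

Request:
play_rows --claw '[1, 1, 1, 1]' --delta_pos '[[0, -0.03, 0], [0, -0.015, 0], [0, 0, 0], [0, 0, 0]]' --delta_rot '[[0, 0, 0], [0, 0, 0], [0, 0, 0], [0, 0, 0]]'

```text
time: 29.3
ee_pos: [0.6439, -0.1831, 0.0571]
eef_rot: [0.004, 1.0, 0.0, 0.001]
ft_force: [-0.0, 4.8, 10.2]
width: 0.0297
grip_force: 45.0
```

Request:
play_rows --claw '[1, 1, 1, 1, 1, 1, 1, 1]' --delta_pos '[[0, 0, -0.05], [0, 0, -0.15], [0.1, 0.1, 0], [0.15, 0.18, 0], [0.15, 0.18, 0], [0.15, 0.18, 0], [0.15, 0.18, 0], [0.1, 0.1, 0]]' --delta_rot '[[0, 0, 0], [0, 0, 0], [0, 0, 0], [0, 0, 0], [0, 0, 0], [0, 0, 0], [0, 0, 0], [0, 0, 0]]'

```text
time: 30.1
ee_pos: [0.4818, 0.0033, 0.0954]
eef_rot: [0.003, 1.0, -0.001, -0.0]
ft_force: [0.1, 0.4, -0.8]
width: 0.0296
grip_force: 45.0
```

Request:
play_rows --claw '[1, 1, 1, 1, 1, 1]' --delta_pos '[[0, 0, 0], [0, 0, 0.08], [0, 0, 0.07], [0, 0, 0.02], [0, 0, 0.01], [0, 0, 0]]' --delta_rot '[[0, 0, 0], [0, 0, 0], [0, 0, 0], [0, 0, 0], [0, 0, 0], [0, 0, 0]]'

```text
time: 30.7
ee_pos: [0.4843, 0.0017, 0.0591]
eef_rot: [0.004, 1.0, 0.0, -0.0]
ft_force: [-0.5, 0.7, -1.9]
width: 0.0296
grip_force: 45.0
```

Run:
```python
from k import *
s=r.read_state();print(s["ee_pos"],s["joint_positions"],s["ft_force"])
t=r.camera("top");c=r.camera("scene")
for u,a in bits(t): print("top",np.round(u),a,onz(t,u,.031),onz(t,u,-.04))
for u,a in bits(c): print("sc",np.round(u),a,onz(c,u,.031))
cv2.imwrite("pics/w2.png",np.hstack([cv2.resize(t["pixels"][100:340,210:470,::-1],(433,400)),cv2.resize(c["pixels"][60:280,50:250,::-1],(364,400))]))
```

```text
[0.4843 0.0017 0.0591] [ 0.7246  0.3233 -0.9156  1.9665  0.3042  0.9957  1.2289] [-0.4708  0.6558 -1.8753]
top [393. 152.] 81 [ 0.6595 -0.2042  0.031 ] [ 0.6729 -0.2276 -0.04  ]
top [389. 173.] 162 [ 0.6223 -0.1957  0.031 ] [ 0.6316 -0.2182 -0.04  ]
top [393. 208.] 80 [ 0.5623 -0.1991  0.031 ] [ 0.5651 -0.222  -0.04  ]
top [381. 210.] 22 [ 0.56   -0.1797  0.031 ] [ 0.5625 -0.2005 -0.04  ]
top [391. 221.] 100 [ 0.5396 -0.1951  0.031 ] [ 0.5399 -0.2176 -0.04  ]
sc [266.  98.] 103 [ 0.3194 -0.1604  0.031 ]
sc [303.  99.] 70 [ 0.2599 -0.088   0.031 ]
sc [287. 107.] 27 [ 0.318  -0.0974  0.031 ]
sc [291. 138.] 31 [ 0.4224 -0.0095  0.031 ]
sc [270. 141.] 244 [ 0.4615 -0.0358  0.031 ]
sc [269. 160.] 119 [0.5167 0.0032 0.031 ]
sc [117. 243.] 280 [ 0.8339 -0.0438  0.031 ]
sc [171. 296.] 45 [0.8415 0.0904 0.031 ]
```

View pics/w2.png

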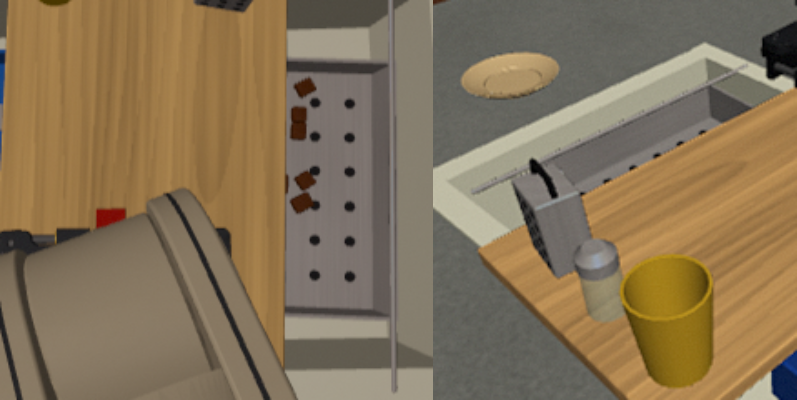

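All six bits are in the tray: top crop (305,88), (299,115), (299,130), (305,180), (302,203), and one half hidden by the board edge at (287,184). Now I set the scraper down.

Request:
play_rows --claw '[1, 1, 1, 1]' --delta_pos '[[0, 0, 0.005], [0, 0, 0.005], [0, 0, 0.001], [0, 0, 0]]' --delta_rot '[[0, 0, 0], [0, 0, 0], [0, 0, 0], [0, 0, 0]]'

```text
time: 31.2
ee_pos: [0.4843, 0.0018, 0.0575]
eef_rot: [0.004, 1.0, -0.0, 0.0]
ft_force: [0.1, 0.7, -3.1]
width: 0.0295
grip_force: 45.0
```

Request:
play_rows --claw '[1, 1, 1]' --delta_pos '[[0, 0, 0.002], [0, 0, 0.002], [0, 0, 0]]' --delta_rot '[[0, 0, 0], [0, 0, 0], [0, 0, 0]]'

```text
time: 31.5
ee_pos: [0.4844, 0.0018, 0.0571]
eef_rot: [0.004, 1.0, -0.0, 0.0]
ft_force: [-3.9, -1.1, 5.1]
width: 0.0299
grip_force: 45.0
```

Touching lightly. Release gradually and withdraw straight up.

Request:
play_rows --claw '[1, 1, 0.63, 0.6, 0.5, 0.3, 0, 0]' --delta_pos '[[0, 0, 0], [0, 0, 0], [0, 0, 0], [0, 0, 0], [0, 0, 0], [0, 0, 0], [0, 0, 0], [0, 0, 0]]' --delta_rot '[[0, 0, 0], [0, 0, 0], [0, 0, 0], [0, 0, 0], [0, 0, 0], [0, 0, 0], [0, 0, 0], [0, 0, 0]]' --squeeze 4

```text
time: 32.3
ee_pos: [0.4843, 0.0018, 0.0566]
eef_rot: [0.004, 1.0, -0.0, 0.0]
ft_force: [0.1, -0.2, 0.1]
width: 0.0592
grip_force: 0.0
```

Request:
play_rows --claw '[0, 0, 0, 0, 0, 0, 0, 0]' --delta_pos '[[0, 0, 0], [0, 0, 0], [0, 0, -0.05], [0, 0, -0.1], [0, 0, -0.2], [0, 0, -0.2], [0, 0, -0.2], [0, 0, 0]]' --delta_rot '[[0, 0, 0], [0, 0, 0], [0, 0, 0], [0, 0, 0], [0, 0, 0], [0, 0, 0], [0, 0, 0], [0, 0, 0]]'

```text
time: 33.1
ee_pos: [0.4868, 0.0024, 0.2121]
eef_rot: [0.003, 1.0, -0.001, 0.004]
ft_force: [0.6, -0.4, -0.3]
width: 0.0873
grip_force: 0.0
```

Run:
```python
from k import *
s=r.read_state();print(s["ee_pos"],s["ft_force"],s["width"],s["time"])
c=r.camera("scene");cv2.imwrite("pics/f.png",cv2.resize(c["pixels"][:,:,::-1],(768,576)))
```

```text
[0.4868 0.0024 0.2121] [ 0.5738 -0.3907 -0.2573] 0.08726915896718418 33.1
```

View pics/f.png

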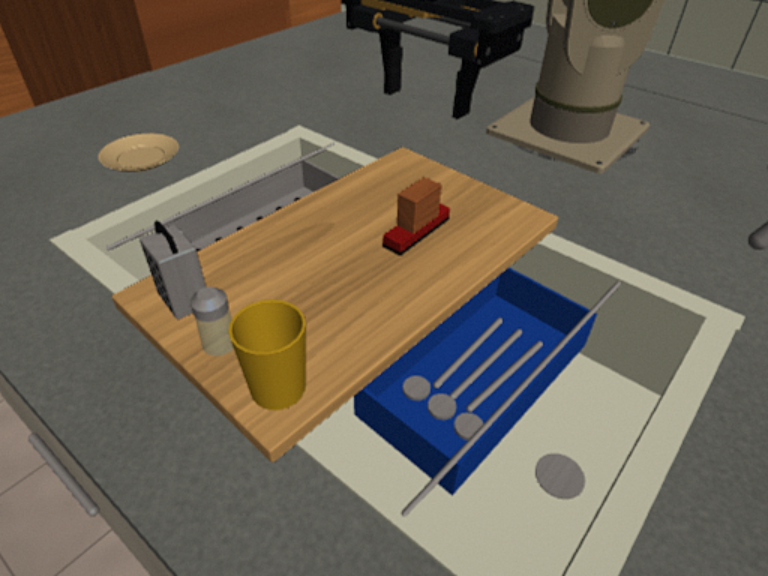

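The scraper stands by itself at (417,218), the board is clear, and the tumbler, shaker and grater have not moved. Handing in.

```bash
python3 -c "
from bench import r
print(r.close_job())"
```

```text
the job is handed in; nothing more can be done
None
```

Job handed in at about 33 s: all six rusk bits are in the strainer tray, the scraper stands by itself on its rubber edge on the board, and the tumbler, shaker and grater were not touched; the fingertips briefly pressed the board with about 38 N during the first grasp, close to the 40 N limit.

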